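Dry the damp sensor modules in the bench oven

TASK

Modules with an orange cap are damp and have to go through the drying oven: pull the oven's drawer out to its stop, put every orange-capped module into it, those in the crowded rack and the one standing on the bench (standing or lying in the drawer is all the same), and leave the grey-capped ones where they stand in the rack and the blue solder spool where it is. Then push the drawer fully home, lift the red guard on top of the oven, flip the heater toggle beneath it over to on (leaning away from the robot) and let the guard drop shut.

Things in the scene. Friction and masses are not known exactly. Their poses are not given: they have to be found in the camera images.
- orange1_mid (a point): Orange-capped sensor module, 90 mm tall: upright aluminium cylinder 32 mm in diameter with a green band, on a black square foot 34 x 34 x 8 mm, 0.08 to 0.17 kg, bright orange plastic cap (top 14 mm). Point: its centre, 45 mm above its underside; z axis up through the cap. In one of the rack's pockets at the start, or absent.
- orange2_mid (a point): Orange-capped sensor module, 90 mm tall: upright aluminium cylinder 32 mm in diameter with a green band, on a black square foot 34 x 34 x 8 mm, 0.08 to 0.17 kg, bright orange plastic cap (top 14 mm). Point: its centre, 45 mm above its underside; z axis up through the cap. In one of the rack's pockets at the start, or absent.
- orange3_mid (a point): Orange-capped sensor module, 90 mm tall: upright aluminium cylinder 32 mm in diameter with a green band, on a black square foot 34 x 34 x 8 mm, 0.08 to 0.17 kg, bright orange plastic cap (top 14 mm). Point: its centre, 45 mm above its underside; z axis up through the cap. In one of the rack's pockets at the start, or absent.
- orange4_mid (a point): Orange-capped sensor module, 90 mm tall: upright aluminium cylinder 32 mm in diameter with a green band, on a black square foot 34 x 34 x 8 mm, 0.08 to 0.17 kg, bright orange plastic cap (top 14 mm). Point: its centre, 45 mm above its underside; z axis up through the cap. In one of the rack's pockets at the start, or absent.
- orange5_mid (a point): Orange-capped sensor module, 90 mm tall: upright aluminium cylinder 32 mm in diameter with a green band, on a black square foot 34 x 34 x 8 mm, 0.08 to 0.17 kg, bright orange plastic cap (top 14 mm). Point: its centre, 45 mm above its underside; z axis up through the cap. In one of the rack's pockets at the start, or absent.
- orange6_mid (a point): Orange-capped sensor module, 90 mm tall: upright aluminium cylinder 32 mm in diameter with a green band, on a black square foot 34 x 34 x 8 mm, 0.08 to 0.17 kg, bright orange plastic cap (top 14 mm). Point: its centre, 45 mm above its underside; z axis up through the cap. Stands by itself on the bench at the start, between rack and oven; always present.
- grey1_mid (a point): Grey-capped sensor module, 90 mm tall: upright aluminium cylinder 32 mm in diameter with a green band, on a black square foot 34 x 34 x 8 mm, 0.08 to 0.17 kg, light grey plastic cap (top 14 mm). Point: its centre, 45 mm above its underside; z axis up through the cap. In one of the rack's pockets; stays there.
- grey2_mid (a point): Grey-capped sensor module, 90 mm tall: upright aluminium cylinder 32 mm in diameter with a green band, on a black square foot 34 x 34 x 8 mm, 0.08 to 0.17 kg, light grey plastic cap (top 14 mm). Point: its centre, 45 mm above its underside; z axis up through the cap. In one of the rack's pockets; stays there.
- grey3_mid (a point): Grey-capped sensor module, 90 mm tall: upright aluminium cylinder 32 mm in diameter with a green band, on a black square foot 34 x 34 x 8 mm, 0.08 to 0.17 kg, light grey plastic cap (top 14 mm). Point: its centre, 45 mm above its underside; z axis up through the cap. In one of the rack's pockets; stays there.
- grey4_mid (a point): Grey-capped sensor module, 90 mm tall: upright aluminium cylinder 32 mm in diameter with a green band, on a black square foot 34 x 34 x 8 mm, 0.08 to 0.17 kg, light grey plastic cap (top 14 mm). Point: its centre, 45 mm above its underside; z axis up through the cap. In one of the rack's pockets; stays there.
- grey5_mid (a point): Grey-capped sensor module, 90 mm tall: upright aluminium cylinder 32 mm in diameter with a green band, on a black square foot 34 x 34 x 8 mm, 0.08 to 0.17 kg, light grey plastic cap (top 14 mm). Point: its centre, 45 mm above its underside; z axis up through the cap. In one of the rack's pockets; stays there.
- grey6_mid (a point): Grey-capped sensor module, 90 mm tall: upright aluminium cylinder 32 mm in diameter with a green band, on a black square foot 34 x 34 x 8 mm, 0.08 to 0.17 kg, light grey plastic cap (top 14 mm). Point: its centre, 45 mm above its underside; z axis up through the cap. In one of the rack's pockets; stays there.
- rack_mid (a point): Low black fixed rack, 190 mm (x) x 172 mm (y), walls 24 mm high; point: centre of its floor, 4 mm above the bench; axes turn with it. 3 rows of 4 pockets, 62 mm apart along x, 42 mm along y. Neighbours along y leave only 10 mm, too little for a finger; the only gap is the 30 mm aisle between rows: grip a module with the fingers either side of it along the rack's x.
- drawer (a joint): Drawer of the white bench drying oven (blue front, steel tray): 0 = fully home, 0.14 m = pulled out to its stop. It slides along the oven's -x, towards the robot, against about 1.2 N of friction and 6 N s/m of damping.
- drawer_floor (a point): Centre of the drawer's inner floor (30 mm above the bench), moving with the drawer; axes as the oven's: x away from the robot, y left, z up. Inside 135 mm (x) x 326 mm (y); side and back walls 58 mm high, front panel 103 mm. Drawer out: the oven's front face is 72 mm beyond this point; oven top 148 mm above the bench. Modules fit standing (16 mm to spare) or lying.
- drawer_handle (a point): Middle of the drawer's handle, a level steel bar 12 mm thick and 124 mm long along y, 40 mm in front of the drawer's front panel (centre to panel), 112 mm above the bench; posts at 55 mm either side of the middle. Can be pinched from above, fingers in front of and behind the bar.
- switch_base (a point): Heater switch: point on the oven's flat top (148 mm above the bench) under the toggle's pivot; axes as the oven's (x away from the robot). A yellow plate 8 mm thick runs from 32 mm before this point to 38 mm beyond it, 54 mm wide; the oven's front edge is 50 mm before this point.
- toggle (a joint): Heater toggle, a steel lever 42 mm long on a pivot 10 mm above the oven's top, under the red guard: 0 = off, leaning towards the robot; 0.6 rad = on, leaning away. Pushed at its upper half with about 1 N along the oven's x; it stays where it is left.
- toggle_tip (a point): Ball tip (12 mm) of the toggle lever.
- cover (a joint): Red translucent guard over the toggle: 0 = shut, grows as its near end is lifted, to 1.6 rad. A spring shuts it (about 0.6 N at the lip when shut, 1.3 N when open): it drops as soon as it is let go, so push the toggle while a finger keeps it up. 48 mm wide (42 mm between its cheeks), open at its near end under the lip; top 65 mm above the oven's top.
- cover_lip (a point): Outer edge of the guard's lip, a tab 32 mm wide and 3 mm thick at its near end (towards the robot); when shut its underside is 47 mm above the oven's top, its edge 36 mm before the toggle's pivot. A fingertip pointing forward and down gets under it and lifts it.
- cover_hinge (a point): Hinge of the guard at its far end, axis along the oven's y, 15 mm above the oven's top, 24 mm beyond the toggle's pivot.
- spool_mid (a point): Bystander: blue solder-wire spool 60 mm in diameter, 48 mm tall, standing beyond the rack and oven; centre.
Mind the look-alikes: they are no part of the job. Leave any purple or yellow look-alike of the part that bears orange4_mid alone.

How it is judged:
By the outcome, as a careful person would: the job done as asked, in the order asked, and still so for the second after the job is handed in, with the robot touching nothing.
Of orange1, orange2, orange3, orange4, orange5 only 3 to 5 are there at a start; the rules pass over those that are not, and their reading is None.
At some moment in a run one of orange6 may be knocked a few centimetres aside while the robot is not near it.
Once in a run the grip may slacken for a moment while it holds something.
It also fails if it takes over 210 s, if anything falls off the work surface, if the arm or the gripper's body presses on something with over 40 N, if the wrist force passes 120 N, or if a joint passes its speed limit or range.

ROBOT

A 6-joint arm with a two-finger parallel gripper is mounted at the origin on the work surface. World frame = base frame: x ahead of the robot, y to its left, z up, the work surface at z = 0. Lengths are in mm, angles in degrees, forces in N, time in s.
With the tool pointing down it reaches from about 325 to 925 mm from the base axis. Payload 3.1 kg.
Tool frame: the origin (TCP) lies at the very end of the fingers, on their centre line; the grasp point (between the pads) lies grasp_offset behind it (grasp_offset is the distance from the TCP to the grasp point, in mm); z points along the fingers, x is the direction in which the jaws open and shut, and the axes are right-handed (so a half turn about z gives the same grasp; the last joint's range is limited). The gripper opens to 85 mm and grips with 20 to 120 N. Pads are 22 mm wide; open, the fingers measure 114 mm over their backs; the gripper's body (76 mm by 85 mm) begins 54 mm behind the grasp point. The pads swing forward as they close: fully open they stand 13 mm farther back than shut.
Start: joints at [64.217, 12.427, 92.441, -0, 75.132, -6.429], TCP at [207.114, 589.697, 206.1] pointing down, gripper open.
Joint ranges: [-157.48, 157.48], [-44.54, 120.13], [17.64, 146.25], [-64.5, 244.5], [7.68, 150.69], [-147.95, 147.95]. Speed limits (degrees/s): [159.86, 159.86, 180, 180, 180, 180].

INTERFACE

Orientations are given as [roll, pitch, yaw] about the fixed x, y, z axes, in that order (R = Rz(yaw) Ry(pitch) Rx(roll)).
In Python, from station import * gives the robot as it stands. Calls block until the motion is done:
- goto(position, orientation): joint-space move of the TCP to a pose.
- move_l(position, attitude=None, speed=150): straight line of the TCP; attitude=None keeps the orientation; speed is the mean speed in mm/s.
- move_j(angles): joint-space move.
- grip(opening, squeeze=None): finger opening in mm; squeeze is the grip in N (None keeps the last); returns when the fingers have stopped.
- wait(seconds).
- solve_ik(position, orientation): joint angles nearest the present ones, or None.
- get_obs(): the state.
- get_image(name): name is "scene" or "top" or "wrist"; returns the picture (420x560x3 uint8, red, green, blue); there is no depth.
- get_calibration(name): a dict with "fx", "fy", "cx", "cy" (pixels), "R" (3x3) and "t" (3): a world point X has camera coordinates R X + t; the wrist camera has in their place "mount" (4x4, takes a point from camera to tool coordinates, whose origin is the TCP and whose axes are the tool frame's). Camera axes: x right, y down, z forward; pixel columns grow to the right and rows downward; lengths in mm; the calibration is good to about 2 mm. The wrist camera is an equidistant fisheye: a pixel r from the principal point sees the ray r / f radians off the axis. A picture is of the moment at which its call begins: read the wrist's pose just before it. get_calibration takes no time and is no camera call.
A pose or a line that the arm cannot do raises Unreachable and nothing moves.
- sign_off(): hands the job in, once; it reports no verdict.
Trained networks look in the newest picture that a camera, given by its name, has taken for a name from the list of things; names that differ only in an ending like _2 or _b are one class to them, and where a whole thing is asked for, a point or a joint stands for the part that bears it (a point fixed in the world has none). Each returns a list of dicts, best first, with "score" (0 to 1); they miss things now and then, are a little off and sometimes report something else, mostly with a low value. They report only what shows in the picture. A call takes as long as a camera call. They do not tell look-alikes from the thing itself.
- spot_in(name, camera): "extent" ([centre column, centre row, width, height] in pixels, round what is visible of it).
- regions_of(name, camera): "region" (420x560 bool, what is visible of it) and "extent" ([centre column, centre row, width, height] in pixels, round what is visible of it).
The state is a dict: "t": time; "joint_pos": joint angles; "qvel": joint speeds; "effort": joint torques, N m; "tcp_pos": TCP position; "ee_rot": TCP orientation; "wrist_force": force on the tool from outside, world axes, zero at the start; "moment": the same for the moment, N m; "grip_width": finger opening in mm.
Only numpy, scipy, OpenCV 4.12 (cv2) and the standard library are available. Lean on these libraries where they do the work, as an engineer would, in place of code of your own. Each camera call takes 0.05 s, during which the arm holds its last target.

## Working session

There is one attempt and no reset: what is moved stays moved. The work goes in short steps, each a Python script; the robot and the scene stay as the last script left them, time stands still between calls to the robot, and variables do not carry over. Pictures are saved under pics/ and viewed, and the job is handed in when it is done.

```bash
ls; mkdir -p pics; python3 - <<'E'
from station import *
import cv2
for n in ("scene","top","wrist"):
    im=get_image(n); cv2.imwrite(f"pics/{n}0.png",im[:,:,::-1])
    c=get_calibration(n); print(n,c)
o=get_obs(); print(o)
E
```

```text
pics
scene {'fx': 504.09994015579804, 'fy': 504.09994015579804, 'cx': 279.9008311085153, 'cy': 201.19477100712717, 'R': array([[ 0.19643204,  0.98035724, -0.01772376],
       [ 0.74611455, -0.16117657, -0.64601485],
       [-0.636182  ,  0.11367406, -0.76311905]]), 't': array([-220.61977249, -319.55929089, 1579.04214393])}
top {'fx': 530.3518013687875, 'fy': 530.3518013687875, 'cx': 279.1683561263516, 'cy': 212.71457885613424, 'R': array([[ 0.02114104, -0.99969312,  0.01291211],
       [-0.98726497, -0.02291155, -0.15742599],
       [ 0.15767351, -0.00941953, -0.98744637]]), 't': array([  77.06257852,  603.68933787, 1086.55810575])}
wrist {'fx': 325.19226210127806, 'fy': 325.19226210127806, 'cx': 279.0185367967694, 'cy': 214.90806454433888, 'mount': array([[ 9.99999804e-01, -2.49643405e-04, -5.73997444e-04,
         6.80012835e-01],
       [ 4.06650232e-04,  9.56246662e-01,  2.92561372e-01,
        -7.40359327e+01],
       [ 4.75847123e-04, -2.92561548e-01,  9.56246576e-01,
        -1.68344626e+02],
       [ 0.00000000e+00,  0.00000000e+00,  0.00000000e+00,
         1.00000000e+00]])}
{'t': 0.15, 'joint_pos': array([ 6.42169486e+01,  1.24681598e+01,  9.25100532e+01,  6.95115888e-04,
        7.51333180e+01, -6.42673171e+00]), 'qvel': array([-0.09962166, -0.14003459, -0.18451865, -0.16067942,  0.13647054,
       -0.0364776 ]), 'effort': array([ 2.46520040e-04, -3.97444189e+01, -3.04416955e+01, -1.75967020e-04,
        5.82729073e-03,  2.71921562e-05]), 'tcp_pos': array([206.80261263, 589.05635903, 205.02934451]), 'ee_rot': array([-1.79986849e+02,  1.10754973e-01,  7.06435140e+01]), 'wrist_force': array([-0.55986336, -0.06143957,  0.81717122]), 'moment': array([-0.01454032,  0.00305632, -0.01745742]), 'grip_width': 85.12641040410205}
```

View pics/top0.png

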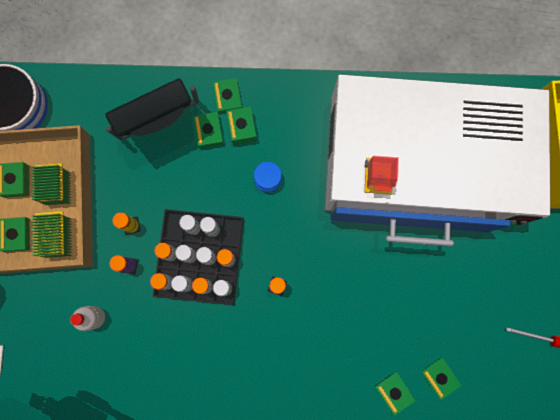

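View pics/scene0.png

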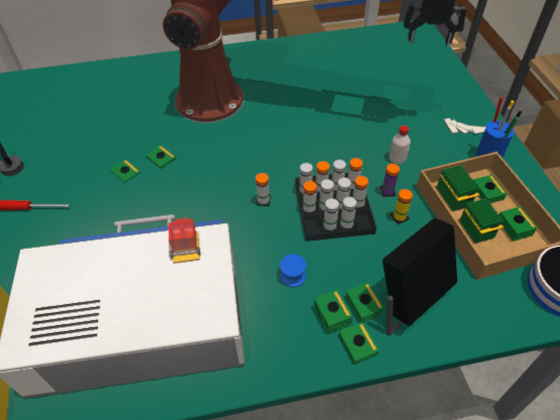

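View pics/wrist0.png

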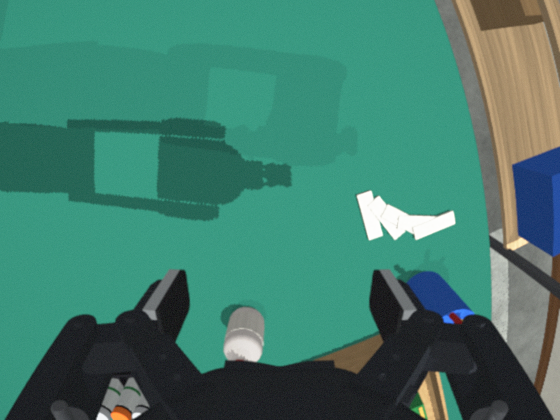

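Top view: the rack holds orange caps at about (163,250), (158,281), (200,285), (225,257) and grey caps at (188,223), (208,225), (183,252), (204,254), (179,283), (221,287). The bench module is at (277,285). The yellow look-alike is at (122,220) and the purple one at (120,263), both outside the rack. I'll enlarge and measure.

```bash
cat > h.py <<'E'
from station import *
import numpy as np, cv2
def pix2plane(u,v,z,name="top"):
    c=get_calibration(name); R=np.array(c["R"]);t=np.array(c["t"])
    d=R.T@np.array([(u-c["cx"])/c["fx"],(v-c["cy"])/c["fy"],1.]); C=-R.T@t
    return (C+d*(z-C[2])/d[2])
def proj(X,name="top"):
    c=get_calibration(name); p=np.array(c["R"])@np.asarray(X,float)+c["t"]
    return np.array([c["fx"]*p[0]/p[2]+c["cx"],c["fy"]*p[1]/p[2]+c["cy"]])
def save(name,fn,crop=None,s=1):
    im=get_image(name); b=im[:,:,::-1].copy()
    cv2.imwrite("pics/"+fn+"_full.png",b)
    if crop: b=b[crop[1]:crop[3],crop[0]:crop[2]]
    if s!=1: b=cv2.resize(b,None,fx=s,fy=s,interpolation=cv2.INTER_CUBIC)
    cv2.imwrite("pics/"+fn+".png",b); return im
def caps(im,minA=40):
    hsv=cv2.cvtColor(im,cv2.COLOR_RGB2HSV)
    m=cv2.inRange(hsv,(5,170,150),(20,255,255))
    n,l,s,c=cv2.connectedComponentsWithStats(m)
    return [(c[i],s[i]) for i in range(1,n) if s[i][4]>=minA]
E
python3 - <<'E'
from h import *
im=cv2.imread("pics/top0.png")
cv2.imwrite("pics/c1.png",cv2.resize(im[200:310,100:300],None,fx=4,fy=4,interpolation=cv2.INTER_CUBIC))
cv2.imwrite("pics/c2.png",cv2.resize(im[60:260,320:560],None,fx=3.3,fy=3,interpolation=cv2.INTER_CUBIC))
for c,s in caps(im[:,:,::-1].copy()): print(c.round(1),s,pix2plane(*c,90).round(1))
E
```

```text
[380.6 189.1] [370 184  22  10  46] [ 649.6 -118.7   90. ]
[120.3 219.8] [113 213  16  15 186] [572.7 415.3  90. ]
[  2.5 233.9] [  2 221   2  27  46] [538.5 651.5  90. ]
[162.4 250. ] [155 243  16  15 191] [513.  326.1  90. ]
[224.2 256.6] [217 249  16  16 199] [502.4 200.4  90. ]
[117.4 262.7] [110 255  16  16 194] [485.3 415.1  90. ]
[158.  280.9] [151 273  15  16 199] [450.7 331.2  90. ]
[199.7 285.2] [192 278  16  16 204] [443.9 247.2  90. ]
[277.2 285. ] [270 278  16  16 198] [447.6  91.7  90. ]
[387.1 398.8] [379 387  17  24  42] [ 232.1 -127.6   90. ]
```

View pics/c1.png

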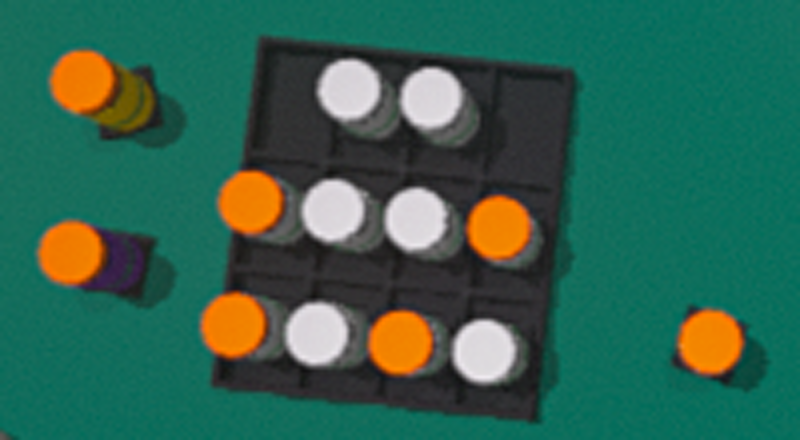

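View pics/c2.png

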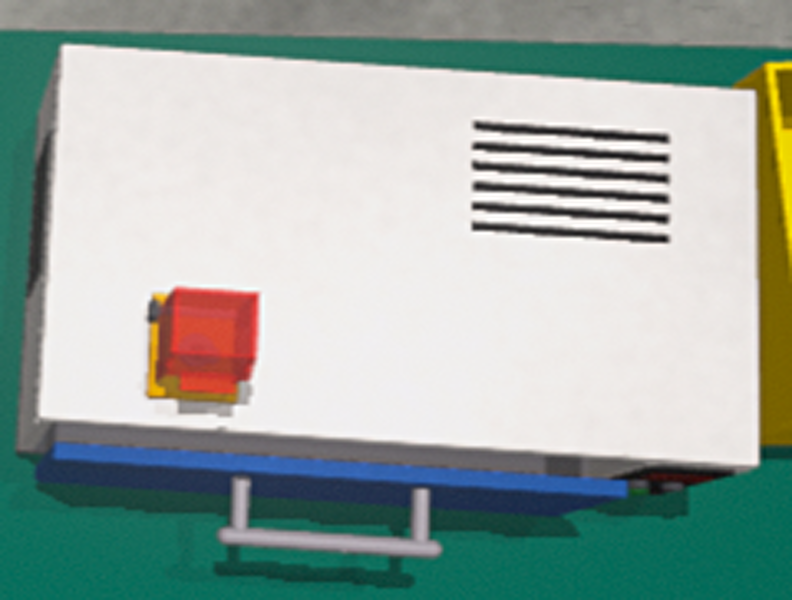

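Rack spacing checks out (126 mm over 3 columns, 62 mm between rows, yaw about -4.8°). That gives 4 rack oranges plus the bench one. The look-alikes have yellow and purple bodies and stand off-rack. Next I measure the oven and handle.

```bash
python3 - <<'E'
from h import *
import station
print([x for x in dir(station) if not x.startswith('_')], getattr(station,'grasp_offset',None))
im=cv2.imread("pics/top0.png")
cv2.imwrite("pics/c3.png",cv2.resize(im[145:250,325:465],None,fx=5.7,fy=5.7,interpolation=cv2.INTER_CUBIC))
im=cv2.imread("pics/scene0.png")
cv2.imwrite("pics/c4.png",cv2.resize(im[205:285,100:240],None,fx=5.7,fy=5.7,interpolation=cv2.INTER_CUBIC))
for p,z in [((332,199),148),((549.7,216),148),((339,75),148),((386.7,238),112),((452.7,243.3),112)]: print(p,pix2plane(*p,z).round(1))
for n in ("drawer_handle","cover","toggle"):
  for d in spot_in(n,"top")[:2]+spot_in(n,"scene")[:2]: print(n,d)
E
```

```text
['Unreachable', 'get_calibration', 'get_image', 'get_obs', 'goto', 'grasp_offset', 'grip', 'move_j', 'move_l', 'regions_of', 'sign_off', 'solve_ik', 'spot_in', 'wait'] 18.700000000000003
(332, 199) [615.3 -11.4 148. ]
(549.7, 216) [ 591.5 -438.   148. ]
(339, 75) [872.  -24.2 148. ]
(386.7, 238) [ 545.2 -125.6  112. ]
(452.7, 243.3) [ 537.5 -258.1  112. ]
drawer_handle {'extent': [141.7, 230.1, 167.9, 32.4], 'score': 0.74}
cover {'extent': [382.7, 174.3, 30.0, 34.0], 'score': 0.58}
cover {'extent': [183.8, 236.7, 29.6, 37.8], 'score': 0.77}
toggle {'extent': [416.1, 224.9, 176.4, 41.9], 'score': 0.66}
```

View pics/c3.png

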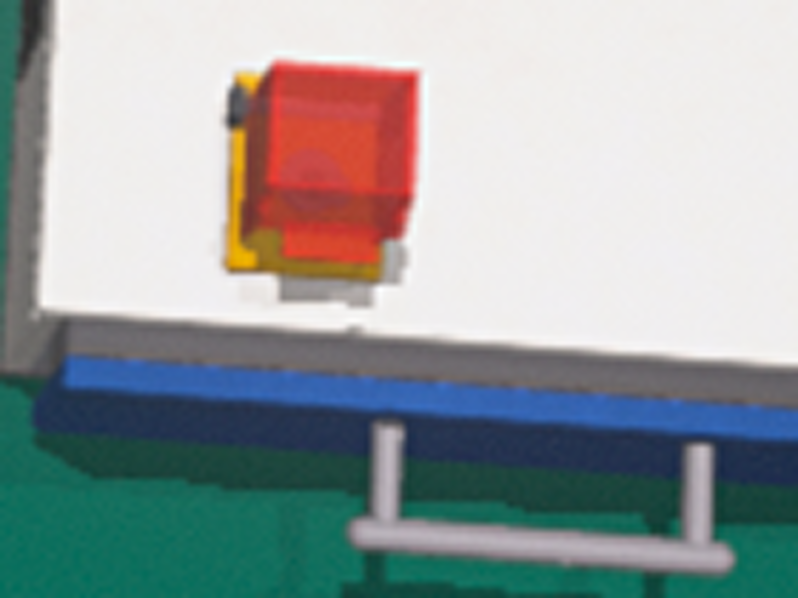

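View pics/c4.png

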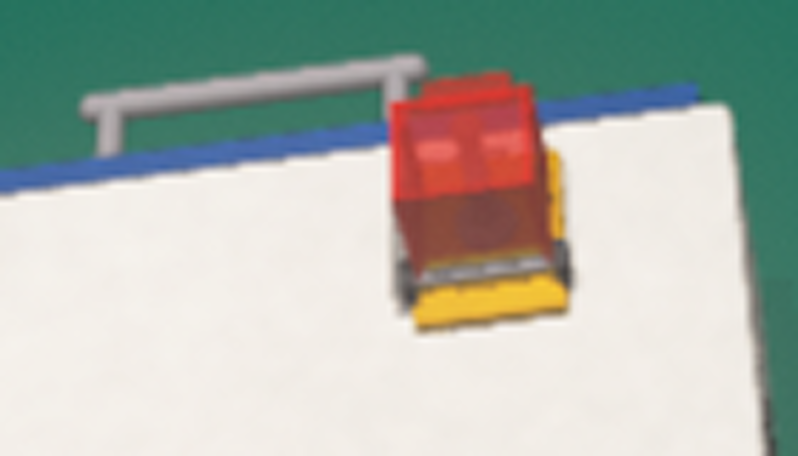

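```bash
python3 - <<'E'
from h import *
L=pix2plane(383.2,191.0,196.5); print("lip top",L.round(1)); print("lip scene",pix2plane(182.3,218.6,196.5,"scene").round(1))
# plate near-left corner and right near
for p in [(228,270),(385,278)]:
    print("plate",pix2plane(325+p[0]/5.7,145+p[1]/5.7,156).round(1))
print("plate far scene",[pix2plane(100+a/5.7,205+b/5.7,156,"scene").round(1) for a,b in ((418,325),(567,308))])
h=[pix2plane(387.3,238.3,112),pix2plane(452.7,242.7,112)];print("handle top",np.round(h,1))
print("handle scene",[pix2plane(100+a/5.7,205+b/5.7,112,"scene").round(1) for a,b in ((88,105),(418,65))])
print("front left",[pix2plane(325+a/5.7,145+b/5.7,148).round(1) for a,b in ((42,310),(798,362))])
for y in (-4.8,175.2): print(solve_ik([513,326,150],[180,0,y]))
print(solve_ik([541,-192,150],[180,0,-3]), solve_ik([541,-192,150],[180,0,177]))
E
```

```text
lip top [ 623.6 -101.8  196.5]
lip scene [624.5 -98.1 196.5]
plate [628.4 -74.7 156. ]
plate [ 626.9 -128.4  156. ]
plate far scene [array([ 697.7, -127.9,  156. ]), array([701.5, -76.3, 156. ])]
handle top [[ 544.6 -126.8  112. ]
 [ 538.7 -258.1  112. ]]
handle scene [array([ 536.7, -254.3,  112. ]), array([ 543.8, -126.3,  112. ])]
front left [array([614.6, -12.1, 148. ]), array([ 602.5, -272.1,  148. ])]
[ 2.58218612e+01  1.33547723e+01  9.76137493e+01 -2.54444375e-14
  6.90314784e+01  3.06218612e+01]
None
[-2.65436786e+01  9.39825538e+00  1.02283568e+02 -2.54444375e-14
  6.83181767e+01 -2.35436786e+01] None
```

```bash
cat >> h.py <<'E'
YO=-3.1; co,so=np.cos(np.radians(YO)),np.sin(np.radians(YO))
OX=np.array([co,so,0]); OY=np.array([-so,co,0])
HD=np.array([541.2,-191.7,112.])
def st(m=""):
    o=get_obs(); print(m,"t%.1f"%o["t"],o["tcp_pos"].round(1),o["ee_rot"].round(1),"F",o["wrist_force"].round(1),"w%.1f"%o["grip_width"]); return o
E
python3 - <<'E'
from h import *
goto([300,520,260],[180,0,40])
goto([541.2,-191.7,200],[180,0,YO]); st()
grip(36); move_l([541.2,-191.7,94],speed=100); st("down")
save("wrist","w1")
grip(0,40); st("grip")
save("top","t1",(320,140,480,260),5)
E
```

```text
t3.7 [ 541.5 -190.9  200.1] [-180.   -0.   -3.] F [ 0.1 -0.2 -0.5] w85.1
down t5.4 [ 542.  -192.1   95. ] [ 1.8e+02 -1.0e-01 -3.1e+00] F [-0.   0.2  1.2] w36.1
grip t5.9 [ 541.2 -191.7   94.1] [180.   -0.   -3.1] F [-1.  -0.4  0.4] w0.2
```

View pics/w1.png

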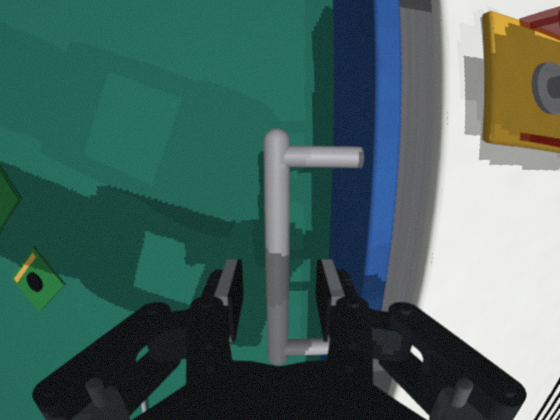

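View pics/t1.png

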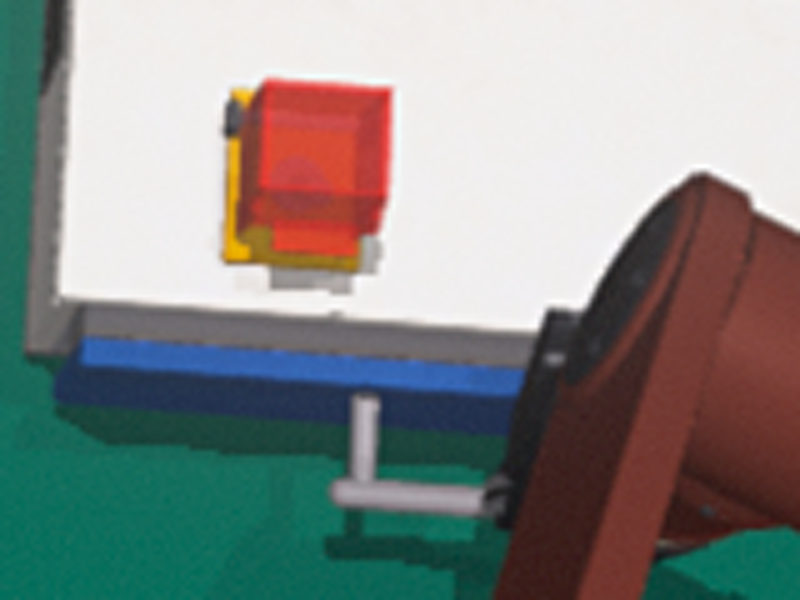

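```bash
python3 - <<'E'
from h import *
save("wrist","w2"); st()
save("scene","s2",(80,120,280,270),4)
E
```

```text
t6.0 [ 541.2 -191.7   94. ] [180.   -0.   -3.1] F [ 0.8  0.  -0.4] w-0.0
```

View pics/w2.png

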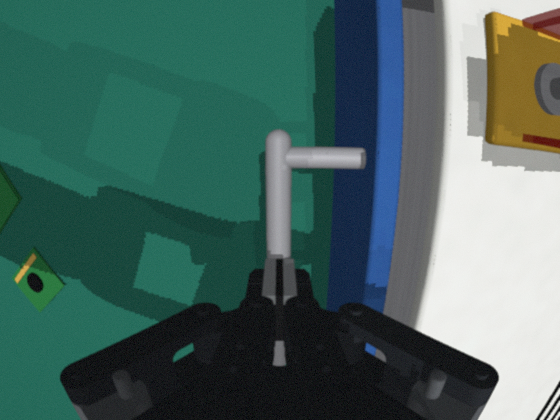

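View pics/s2.png

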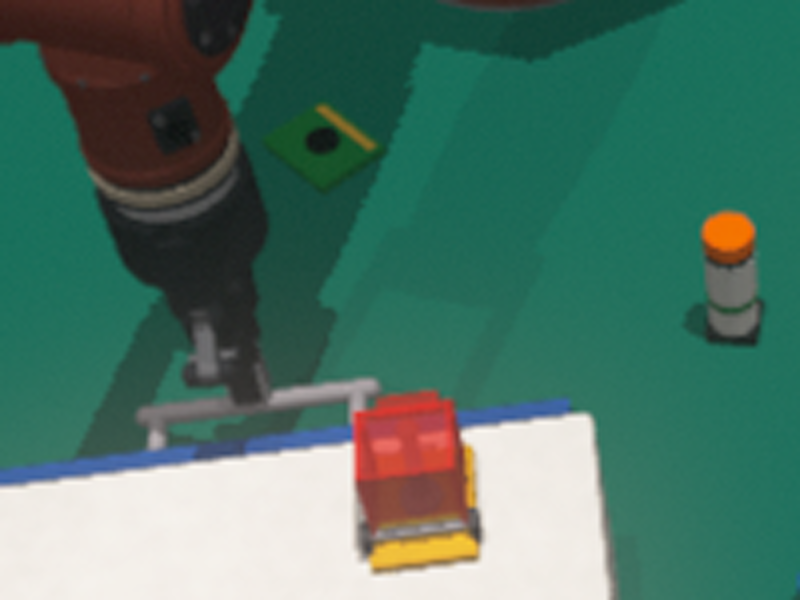

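```bash
cat >> h.py <<'E'
from scipy.spatial.transform import Rotation as Ro
def wproj(Pt):  # tool-frame point -> pixel
    c=get_calibration("wrist"); M=np.linalg.inv(c["mount"]); p=M[:3,:3]@np.asarray(Pt,float)+M[:3,3]
    th=np.arctan2(np.hypot(p[0],p[1]),p[2]); r=c["fx"]*th; n=np.hypot(p[0],p[1])
    return np.array([c["cx"]+r*p[0]/n,c["cy"]+r*p[1]/n])
def w2t(X,o):
    R=Ro.from_euler("xyz",o["ee_rot"],degrees=True).as_matrix(); return R.T@(np.asarray(X)-o["tcp_pos"])
def wray(u,v,o):
    c=get_calibration("wrist"); d=np.array([u-c["cx"],v-c["cy"]]);r=np.hypot(*d);th=r/c["fx"]
    dc=np.array([np.sin(th)*d[0]/r,np.sin(th)*d[1]/r,np.cos(th)]); M=np.array(c["mount"])
    R=Ro.from_euler("xyz",o["ee_rot"],degrees=True).as_matrix()
    return o["tcp_pos"]+R@M[:3,3], R@(M[:3,:3]@dc)
def wplane(u,v,z,o):
    C,d=wray(u,v,o); return C+d*(z-C[2])/d[2]
E
python3 - <<'E'
from h import *
o=st()
print("tcp",wproj([0,0,0]),"grasp",wproj([0,0,-18.7]), "pad edge",wproj([0,-11,0]),wproj([0,11,0]))
H=np.array([541.2,-191.7,112])
for z in (112,94,80): print(z,[wproj(w2t(H+OY*k+[0,0,z-112],o)).round() for k in (62,40,20,0)])
print(wplane(278,131,112,o))
E
```

```text
t6.1 [ 541.2 -191.7   94. ] [-180.     0.    -3.1] F [0.8 0.7 0.3] w-0.1
tcp [277.79391746 254.67655583] grasp [277.66499393 269.47833493] pad edge [277.75948013 236.53171996] [277.82924149 271.96175971]
112 [array([278., 147.]), array([278., 193.]), array([278., 233.]), array([278., 269.])]
94 [array([278., 144.]), array([278., 185.]), array([278., 221.]), array([278., 255.])]
80 [array([278., 142.]), array([278., 180.]), array([278., 214.]), array([278., 245.])]
[ 545.16272554 -122.60528946  112.        ]
```

```bash
python3 - <<'E'
import cv2
a=cv2.imread("pics/w2.png")[220:400,200:360]; b=cv2.imread("pics/w1.png")[220:400,200:360]
cv2.imwrite("pics/w12.png",cv2.resize(cv2.hconcat([b,a]),None,fx=2.4,fy=2.4,interpolation=cv2.INTER_CUBIC))
E
```

```text
(no output)
```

View pics/w12.png

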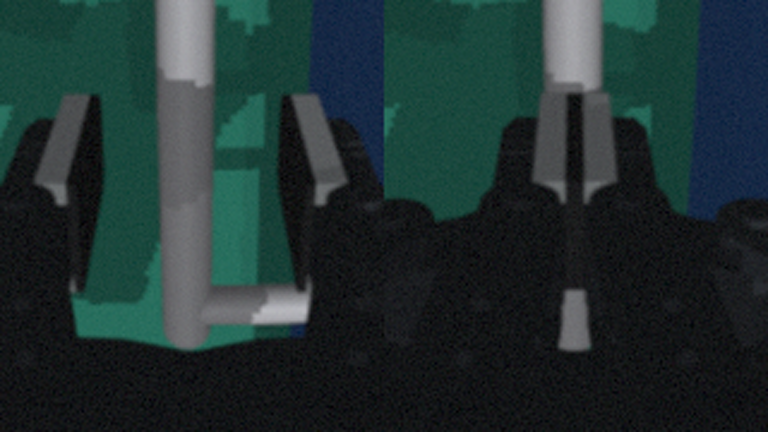

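```bash
python3 - <<'E'
from h import *
for h in range(0,45,5): print(h,wproj([0,-11,-h]).round(),wproj([0,11,-h]).round())
for h in range(0,45,5): print(h,[wproj([18,y,-h]).round() for y in (-11,11)])
E
```

```text
0 [278. 237.] [278. 272.]
5 [278. 240.] [278. 276.]
10 [278. 243.] [278. 280.]
15 [278. 247.] [278. 285.]
20 [278. 251.] [278. 289.]
25 [278. 255.] [278. 294.]
30 [278. 259.] [278. 299.]
35 [277. 264.] [278. 305.]
40 [277. 269.] [278. 310.]
0 [array([310., 236.]), array([309., 272.])]
5 [array([311., 240.]), array([310., 276.])]
10 [array([312., 243.]), array([310., 280.])]
15 [array([313., 247.]), array([311., 284.])]
20 [array([314., 251.]), array([312., 289.])]
25 [array([315., 255.]), array([313., 294.])]
30 [array([316., 259.]), array([314., 299.])]
35 [array([317., 264.]), array([315., 304.])]
40 [array([318., 269.]), array([316., 310.])]
```

```bash
python3 - <<'E'
from h import *
for z in (94,112,118,124,130): print(z,proj([541.2,-191.7,z],"scene").round(1), (4*(proj([541.2,-180.7,z],"scene")-[80,120])).round(0))
# image of shut fingers away from bar?
import cv2
im=cv2.imread("pics/s2_full.png")[180:240,110:190]
cv2.imwrite("pics/s2z.png",cv2.resize(im,None,fx=9,fy=9,interpolation=cv2.INTER_CUBIC))
E
```

```text
94 [145.7 225.2] [282. 418.]
112 [143.9 220.3] [275. 398.]
118 [143.3 218.7] [273. 391.]
124 [142.7 217. ] [271. 385.]
130 [142.1 215.3] [268. 378.]
```

View pics/s2z.png

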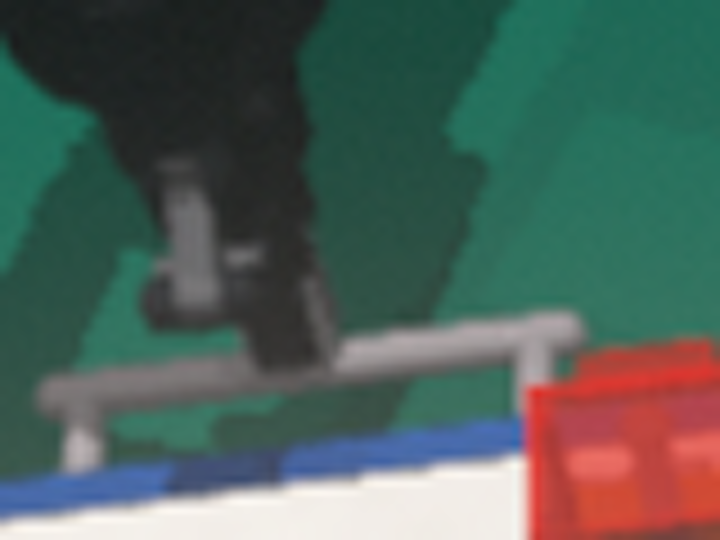

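Fingers are shut above the bar: the wrist view and the scene view both put the tips about 28 mm higher than the reported TCP. I'll confirm by gently touching the bar.

```bash
python3 - <<'E'
from h import *
o=st()
z=94
while z>84:
    z-=1; move_l([541.2,-191.7,z],speed=30); wait(.1); o=st()
    if abs(o["wrist_force"][2])>4: break
E
```

```text
t6.1 [ 541.2 -191.7   94. ] [-180.     0.    -3.1] F [0.8 0.7 0.3] w-0.1
 t6.4 [ 541.1 -191.6   92.9] [-180.     0.    -3.1] F [-0.1 -0.4  0.1] w0.3
 t6.8 [ 541.7 -191.7   92.8] [ 1.8e+02 -1.0e-01 -3.1e+00] F [-0.5  1.4  5.9] w0.0
```

```bash
python3 - <<'E'
from h import *
o=get_obs(); o["tcp_pos"]=np.array([541.2,-191.7,94.])
for dz in (0,25):
    o2=dict(o); o2["tcp_pos"]=o["tcp_pos"]+[0,0,dz]
    print(dz,"end",wproj(w2t(HD+OY*68,o2)).round(), "plate near L/R z156",[wproj(w2t(p,o2)).round() for p in ([629.5,-74.5,156],[627,-128.4,156])],"panel/post",wproj(w2t(HD+OY*55+OX*40,o2)).round(),"panel top edge x+40",wproj(w2t(HD+OX*40+OY*60+[0,0,21],o2)).round())
E
```

```text
0 end [277. 134.] plate near L/R z156 [array([493.,  15.]), array([493., 151.])] panel/post [362. 163.] panel top edge x+40 [375. 158.]
25 end [278. 131.] plate near L/R z156 [array([462.,  28.]), array([461., 144.])] panel/post [351. 156.] panel top edge x+40 [360. 151.]
```

```bash
python3 - <<'E'
from h import *
move_l([541.2,-191.7,110],speed=100)
grip(36); move_l([541.2,-191.7,80],speed=60); st("down")
grip(0,60); o=st("grip")
if o["grip_width"]>6:
    for d in (30,80,125,139):
        p=HD-OX*d; move_l([p[0],p[1],80],speed=100); st(d)
save("scene","s3"); save("top","t3")
E
```

```text
down t8.2 [ 541.1 -191.6   79.7] [-180.     0.    -3.1] F [-0.3 -0.4  1.1] w36.5
grip t8.5 [ 541.7 -191.9   80.8] [ 1.8e+02 -1.0e-01 -3.1e+00] F [-0.   0.5  1.9] w9.2
30 t9.0 [ 510.8 -190.3   80.7] [180.   -0.   -3.1] F [-1.8  0.2  3.5] w9.2
80 t9.6 [ 461.1 -187.8   80.7] [180.   -0.   -3.1] F [-0.7  0.2  5.7] w9.5
125 t10.2 [ 415.7 -185.5   80.7] [179.9  -0.   -3.1] F [-1.7  0.4  6.9] w9.1
139 t10.5 [ 413.  -185.4   80.9] [179.8  -1.6  -3.4] F [ 30.9   0.4 -21.2] w9.3
```

View pics/s3.png

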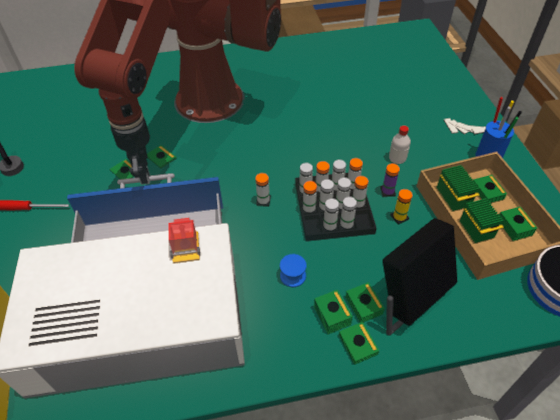

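```bash
python3 - <<'E'
from h import *
p=HD-OX*128.5; move_l([p[0],p[1],80],[180,0,YO],speed=50); wait(.2); st("relaxed")
grip(40); move_l([p[0],p[1],180],speed=150); st()
goto([380,60,240],[180,0,YO])
save("top","t4"); im=save("top","t4b",(320,140,520,290),4)
for c,s in caps(im): print(c.round(1),s[4],pix2plane(*c,90).round(1))
E
```

```text
relaxed t11.2 [ 413.1 -185.3   80.7] [ 1.799e+02 -1.000e-01 -3.100e+00] F [0.6 0.4 6.2] w9.1
 t12.4 [ 412.2 -184.3  179. ] [-1.8e+02  1.0e-01 -3.1e+00] F [ 0.1  0.2 -0.5] w40.2
[378.5 189.2] 59 [ 649.3 -114.3   90. ]
[120.3 219.8] 186 [572.7 415.3  90. ]
[  2.5 234.7] 47 [536.9 651.3  90. ]
[162.4 250. ] 191 [513.  326.1  90. ]
[224.2 256.5] 198 [502.5 200.4  90. ]
[117.4 262.7] 194 [485.3 415.1  90. ]
[158.  280.8] 199 [450.9 331.4  90. ]
[199.7 285.2] 203 [443.8 247.3  90. ]
[277.2 285. ] 199 [447.6  91.7  90. ]
[387.2 399. ] 42 [ 231.8 -127.9   90. ]
```

View pics/t4b.png

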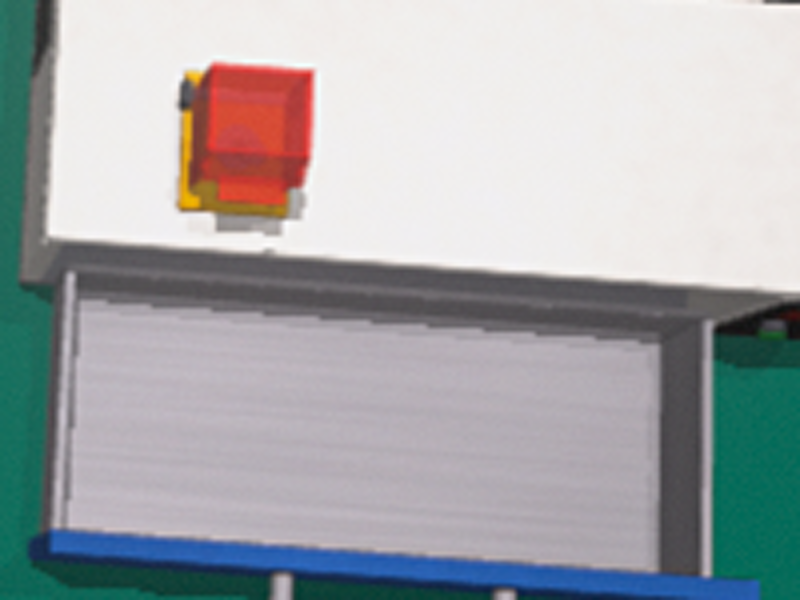

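View pics/t4.png

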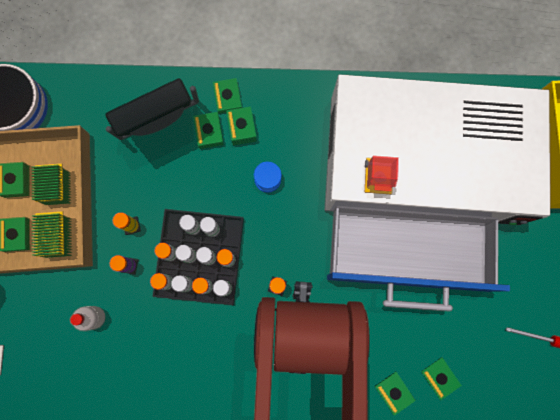

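```bash
python3 - <<'E'
from h import *
P=lambda a,b,z: pix2plane(320+a/4,140+b/4,z)
L=P(69,275,88);R=P(710,322,88)
F0=np.array([614.6,-12.1,0])
for n,p in (("wallL",L),("wallR",R),("floorLn",P(70,525,30)),("floorRf",P(660,345,30)),("floorRn",P(660,570,30)),("panelL",P(50,532,133)),("panelR",P(757,582,133)),("handle",np.array([413.1,-185.3,112]))):
    d=p-F0; print(n,p.round(1),"ox %.1f oy %.1f"%(d@OX,d@OY))
E
```

```text
wallL [606.4 -29.   88. ] ox -7.3 oy -17.3
wallR [ 589.5 -360.6   88. ] ox -6.2 oy -349.4
floorLn [480.9 -37.   30. ] ox -132.2 oy -32.1
floorRf [ 585.2 -357.6   30. ] ox -10.7 oy -346.6
floorRn [ 463.8 -352.7   30. ] ox -132.1 oy -348.3
panelL [472.  -14.8 133. ] ox -142.2 oy -10.4
panelR [ 455.4 -358.7  133. ] ox -140.3 oy -354.7
handle [ 413.1 -185.3  112. ] ox -191.8 oy -183.8
```

```bash
python3 - <<'E'
from h import *
j=solve_ik([560,40,240],[180,0,87]); print(j)
if j is None: j=solve_ik([560,40,240],[180,0,-93]); print(j)
move_j(j); grip(48); wait(.2); o=st()
im=save("scene","s5"); p=proj(o["tcp_pos"],"scene"); print(p)
R=Ro.from_euler("xyz",o["ee_rot"],degrees=True).as_matrix()
x0,y0=int(p[0])-50,int(p[1])-65
b=cv2.resize(im[y0:y0+85,x0:x0+100,::-1],None,fx=7,fy=7,interpolation=cv2.INTER_CUBIC)
def mark(X,col):
    q=(proj(o["tcp_pos"]+R@np.array(X,float),"scene")-[x0,y0])*7; cv2.circle(b,tuple(int(v) for v in q),3,col,-1)
for h in (0,25,35,45,55,73):
    for x in (-57,-46,-24,24,46,57): mark([x,0,-h],(0,255,255) if h!=25 else (0,0,255))
cv2.imwrite("pics/s5z.png",b)
E
```

```text
[-3.07679477e+00  3.16948101e+00  9.90989696e+01 -2.54444375e-14
  7.77315494e+01 -9.00767948e+01]
 t15.4 [560.   40.1 240.2] [180.  -0.  87.] F [-0.2  0.1  0.1] w48.3
[243.39915176 170.59679393]
```

View pics/s5z.png

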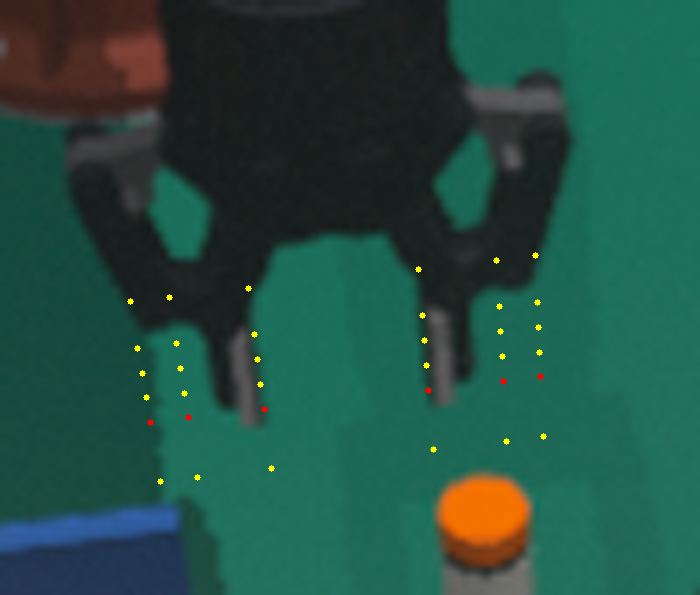

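```bash
cat >> h.py <<'E'
YR=-4.8; DC=np.array([532.8,-191.4,30.])
def slot(oy): return DC+OY*oy
def pick(x,y,base,yaw,h=38,w=48):
    goto([x,y,190],[180,0,yaw]); grip(w)
    move_l([x,y,base+h+30],speed=200); move_l([x,y,base+h],speed=80)
    grip(10,60); o=st("gripped")
    move_l([x,y,base+h+40],speed=100); o=st("lift40"); 
    return o["grip_width"]>25
def place(oy,h=38):
    s=slot(oy)
    move_l([get_obs()["tcp_pos"][0],get_obs()["tcp_pos"][1],190],speed=250)
    goto([s[0],s[1],190],[180,0,YO]); o=st("over drawer")
    if o["grip_width"]<25: print("LOST"); return False
    move_l([s[0],s[1],30+h+20],speed=200); move_l([s[0],s[1],30+h+2],speed=60); st("low")
    grip(50); move_l([s[0],s[1],190],speed=250); return True
E
python3 - <<'E'
from h import *
ok=pick(447.6,91.7,0,YO); 
save("wrist","w6")
print(ok)
if ok: print(place(-120)); save("top","t6",(320,140,520,290),4); save("wrist","w6b")
E
```

```text
gripped t18.7 [448.2  91.7  38.9] [-1.8e+02 -1.0e-01 -3.1e+00] F [-1.7 -0.3  5.5] w30.5
lift40 t19.2 [447.4  91.7  77.9] [180.   -0.   -3.1] F [ 0.4  0.3 -0.8] w30.4
True
over drawer t21.4 [ 526.4 -309.8  189.6] [-179.9    0.    -3. ] F [ 0.   1.  -1.3] w30.2
low t22.5 [ 526.1 -311.1   69.7] [-180.     0.    -3.1] F [ 0.  -0.5 -1. ] w30.4
True
```

View pics/w6.png

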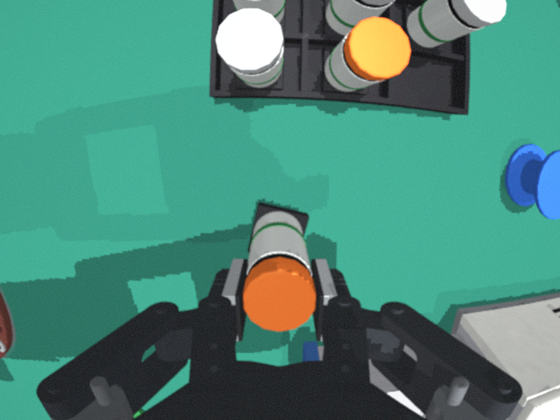

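```bash
ls pics | tail -4
```

```text
w6_full.png
w6b.png
w6b_full.png
wrist0.png
```

Module held nicely at (280,290). I'll check the placing next.

View pics/t6_full.png

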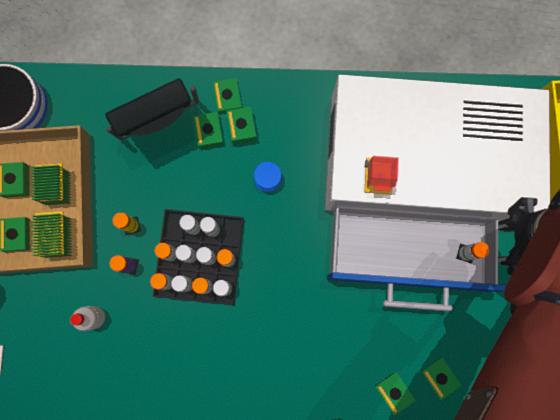

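View pics/w6b.png

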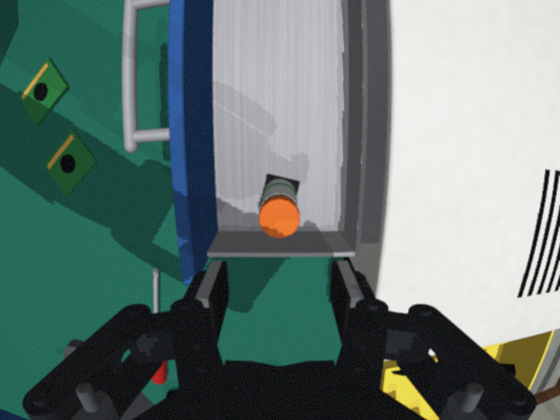

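Placed standing at top pixel (480,250). Now the rack modules.

```bash
cat > r.py <<'E'
from h import *
import sys
u,v,oy=map(float,sys.argv[1:4]); 
goto([480,-20,220],[180,0,YO])
im=save("top","tb"+sys.argv[4])
cs=[c for c,s in caps(im,120)]
print([c.round() .tolist() for c in cs])
c=min(cs,key=lambda c:np.hypot(*(c-[u,v])))
assert np.hypot(*(c-[u,v]))<8
X=pix2plane(*c,93); print(X)
if pick(X[0],X[1],4,YR):
    save("wrist","wb"+sys.argv[4])
    print(place(oy))
E
python3 r.py 224 256.6 -60 a
```

```text
[[120.0, 220.0], [162.0, 250.0], [481.0, 250.0], [224.0, 257.0], [117.0, 263.0], [158.0, 281.0], [200.0, 285.0]]
[502.27452612 200.04462331  93.        ]
gripped t27.4 [502.7 200.2  42.5] [-1.8e+02 -1.0e-01 -4.8e+00] F [-0.2  0.4  0. ] w30.0
lift40 t28.0 [502.3 200.   82.2] [-180.    -0.    -4.8] F [ 0.4  0.9 -1.8] w30.3
over drawer t30.3 [ 529.7 -250.1  189.7] [-179.9    0.    -3. ] F [ 0.9  0.7 -0.7] w29.8
low t31.4 [ 529.2 -251.1   69.6] [-180.     0.    -3.1] F [-0.8 -0.  -1.5] w30.1
True
```

```bash
python3 r.py 199.7 285.2 0 b && python3 r.py 158 281 60 c
```

```text
[[120.0, 220.0], [451.0, 247.0], [162.0, 250.0], [481.0, 250.0], [117.0, 263.0], [158.0, 281.0], [200.0, 285.0]]
[443.84370097 246.82049271  93.        ]
gripped t36.2 [444.3 247.1  42.7] [-180.    -0.    -4.8] F [-2.  -0.7  2.3] w30.3
lift40 t36.7 [443.8 246.8  82. ] [-180.    -0.    -4.8] F [-0.4  0.5 -1.9] w30.3
over drawer t39.0 [ 532.8 -190.2  189.6] [-179.9    0.    -3. ] F [ 0.7  0.3 -2.6] w30.3
low t40.1 [ 532.5 -191.3   69.7] [-180.     0.    -3.1] F [ 1.1 -0.1 -1.6] w30.6
True
[[120.0, 220.0], [451.0, 247.0], [162.0, 250.0], [481.0, 250.0], [117.0, 263.0], [158.0, 281.0]]
[450.73840688 330.65227317  93.        ]
gripped t45.0 [451.2 330.9  42.5] [-1.8e+02 -1.0e-01 -4.8e+00] F [-0.3 -0.4  0.6] w30.5
lift40 t45.5 [450.8 330.7  82.2] [-180.    -0.    -4.8] F [ 0.3  0.7 -0.3] w30.3
over drawer t47.9 [ 536.1 -130.5  189.7] [-180.    0.   -3.] F [ 0.  -0.  -0.8] w30.3
low t49.0 [ 535.7 -131.4   69.6] [-180.     0.    -3.1] F [ 0.3  0.2 -0.8] w30.1
True
```

View pics/wba.png

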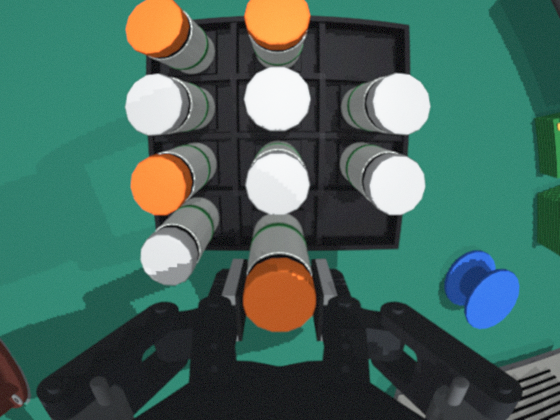

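```bash
python3 - <<'E'
from h import *
goto([400,200,230],[180,0,YO])
im=save("top","t8",(320,140,520,290),4)
cv2.imwrite("pics/t8r.png",cv2.resize(im[200:310,100:300,::-1],None,fx=4,fy=4,interpolation=cv2.INTER_CUBIC))
print([(c.round().tolist(),int(s[4])) for c,s in caps(im,60)])
save("scene","s8",(60,130,400,270),2.3)
E
```

```text
[([120.0, 220.0], 186), ([486.0, 221.0], 149), ([390.0, 242.0], 187), ([420.0, 244.0], 189), ([451.0, 247.0], 191), ([162.0, 250.0], 192), ([117.0, 263.0], 194)]
```

View pics/t8.png

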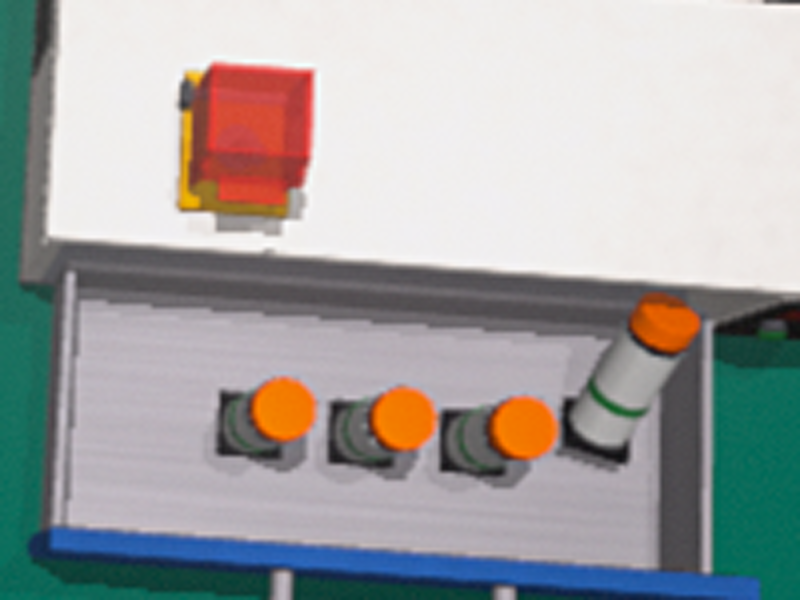

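View pics/t8r.png

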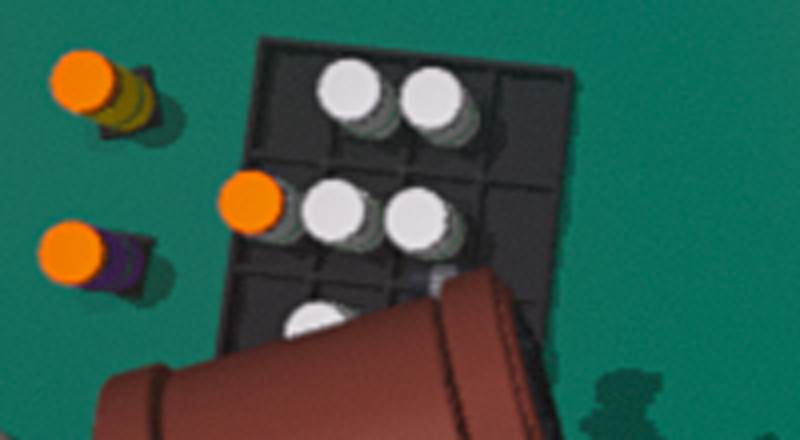

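View pics/s8.png

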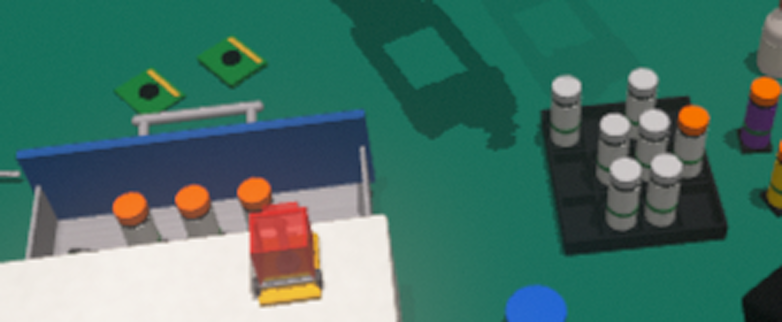

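```bash
python3 - <<'E'
from h import *
F0=np.array([614.6,-12.1,0])
B=pix2plane(320+597/4,140+432/4,36)
for z in range(60,125,8):
    c=pix2plane(486,221,z); d=c-F0
    print(z,c.round(),"len",np.linalg.norm(c-B).round(1),"ox %.0f oy %.0f"%(d@OX,d@OY))
d=B-F0;print("B",B.round(),d@OX,d@OY)
for c in [(320+660/4,140+300/4),(320+640/4,140+340/4)]: print(pix2plane(*c,90))
E
```

```text
60 [ 592. -348.   60.] len 67.2 ox -4 oy -337
68 [ 591. -345.   68.] len 68.2 ox -6 oy -334
76 [ 590. -342.   76.] len 70.3 ox -7 oy -330
84 [ 589. -338.   84.] len 73.4 ox -8 oy -327
92 [ 587. -335.   92.] len 77.3 ox -10 oy -324
100 [ 586. -332.  100.] len 82.0 ox -11 oy -321
108 [ 585. -329.  108.] len 87.3 ox -13 oy -318
116 [ 584. -325.  116.] len 93.1 ox -14 oy -314
124 [ 582. -322.  124.] len 99.3 ox -15 oy -311
B [ 536. -319.   36.] -61.45603110102539 -310.9893143511276
[ 600.10302873 -334.34259616   90.        ]
[ 579.00225837 -323.15784155   90.        ]
```

The knock hit orange6: it now leans at top pixel (486,221) on the drawer's back wall, base still in the drawer. I'll place the last rack module, then look closer at it.

```bash
python3 r.py 162.4 250 115 d && python3 - <<'E'
from h import *
goto([480,-240,330],[180,0,YO]); o=st(); im=save("wrist","w9")
goto([400,150,260],[180,0,YO]); save("top","t9",(320,140,520,290),4)
E
```

```text
[[120.0, 220.0], [486.0, 221.0], [451.0, 247.0], [162.0, 250.0], [117.0, 263.0]]
[512.79577109 325.44095398  93.        ]
gripped t55.5 [513.2 325.7  42.5] [-180.    -0.    -4.8] F [-1.1  0.6 -0.5] w30.1
lift40 t56.0 [513.  325.5  82.4] [-180.    -0.    -4.8] F [-0.7  0.2 -1.6] w30.2
over drawer t58.1 [539.  -75.6 189.7] [-180.    0.   -3.] F [ 0.2  1.4 -1.8] w30.1
low t59.2 [538.6 -76.5  69.6] [-180.     0.    -3.1] F [-0.2 -1.4 -2.1] w30.2
True
 t61.1 [ 479.5 -238.8  327.6] [-179.8    0.2   -3.1] F [ 0.5  0.1 -0.1] w50.1
```

View pics/w9.png

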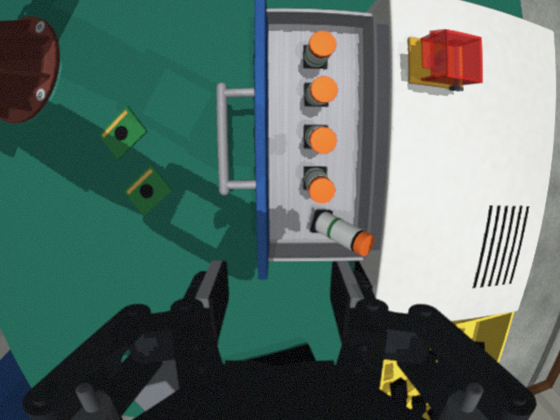

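View pics/t9.png

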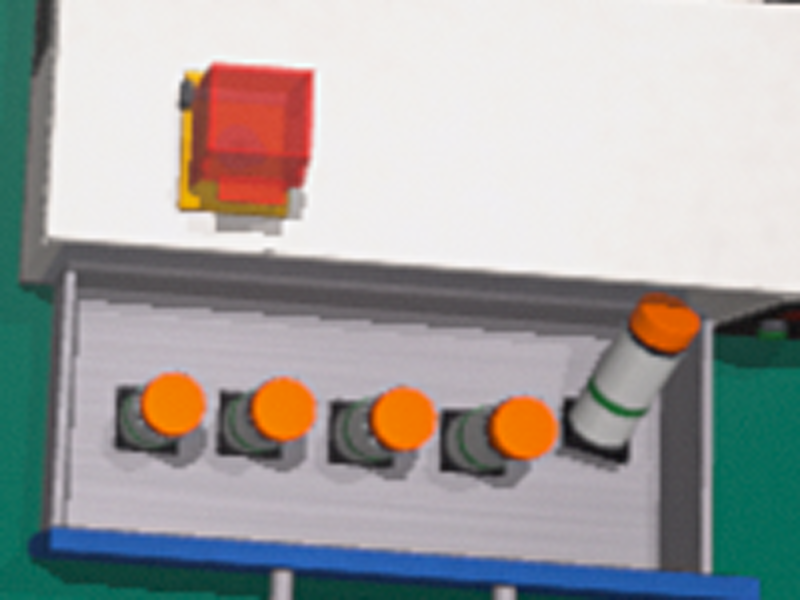

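```bash
python3 - <<'E'
from h import *
F0=np.array([614.6,-12.1,0])
o={"tcp_pos":np.array([479.8,-239.6,329.]),"ee_rot":np.array([180,0,-3.0])}
def tri(uw,ut):
    C,d=wray(*uw,o); c=get_calibration("top");R=c["R"];t=c["t"]
    C2=-R.T@t; d2=R.T@np.array([(ut[0]-c["cx"])/c["fx"],(ut[1]-c["cy"])/c["fy"],1])
    A=np.stack([d,-d2],1); s=np.linalg.lstsq(A,C2-C,rcond=None)[0]
    a,b=C+d*s[0],C2+d2*s[1]; m=(a+b)/2; q=m-F0
    print(m.round(1),"gap",np.linalg.norm(a-b).round(1),"ox %.0f oy %.0f"%(q@OX,q@OY)); return m
tri((363,244),(486.2,221))   # tilted cap
tri((323,44),(320+175/4,140+404/4)) # check: standing cap z~113
tri((321,190),(451,247))
tri((336,228),(320+617/4,140+405/4)) # green band mid
E
```

```text
[ 582.1 -321.8  126.2] gap 0.4 ox -16 oy -311
[538.4 -78.3 119.3] gap 2.1 ox -73 oy -70
[ 529.4 -251.   122.4] gap 0.8 ox -72 oy -243
[ 532.5 -266.9  208.2] gap 4.1 ox -68 oy -259
```

The lean is about 35°, its highest corner at z≈123, under the 136 mm opening. It sits inside the drawer's footprint and a regrasp there would be tight against the oven. So I'll push the drawer home gently with force checks and only reopen if it doesn't seat.

```bash
python3 - <<'E'
from h import *
H=np.array([413.1,-185.3,0])
goto([H[0],H[1],190],[180,0,YO]); grip(36)
move_l([H[0],H[1],110],speed=150); move_l([H[0],H[1],79],speed=60); st("down")
grip(0,60); o=st("grip")
assert 5<o["grip_width"]<14
for d in (25,50,75,100,120,128,132,135,138,140,142,144,146):
    p=H+OX*d; move_l([p[0],p[1],79],speed=70); wait(.1); o=st(d)
    f=-o["wrist_force"]@OX
    if f>15: break
save("top","t10",(320,140,520,290),4)
E
```

```text
down t65.6 [ 413.  -185.2   78.7] [-180.     0.    -3.1] F [ 0.5  1.1 -0.3] w36.2
grip t66.0 [ 413.6 -185.6   79.6] [ 1.8e+02 -1.0e-01 -3.1e+00] F [-0.2 -0.6  1.7] w9.6
25 t66.6 [ 438.7 -186.9   79.6] [ 1.8e+02 -1.0e-01 -3.1e+00] F [1.9 1.4 5.6] w9.3
50 t67.2 [ 463.4 -188.2   79.6] [ 1.8e+02 -1.0e-01 -3.1e+00] F [2.3 1.5 7. ] w9.2
75 t67.8 [ 488.3 -189.4   79.6] [ 1.8e+02 -1.0e-01 -3.1e+00] F [0.6 1.4 6.4] w9.5
100 t68.4 [ 513.3 -190.7   79.6] [ 1.8e+02 -1.0e-01 -3.1e+00] F [1.2 2.3 5.2] w9.6
120 t68.9 [ 533.1 -191.8   79.6] [ 1.8e+02 -1.0e-01 -3.1e+00] F [1.6 1.9 6.6] w9.2
128 t69.3 [ 541.1 -192.1   79.6] [ 1.8e+02 -1.0e-01 -3.1e+00] F [2.6 2.2 6.6] w9.7
132 t69.7 [ 544.8 -192.3   79.6] [-180.    -0.    -3.1] F [1.  1.6 6.5] w9.2
135 t70.0 [ 547.6 -192.5   79.6] [-180.    -0.    -3.1] F [1.3 2.6 6.8] w9.2
138 t70.4 [ 550.6 -192.6   79.7] [-180.    -0.    -3.1] F [0.3 2.1 6.5] w9.4
140 t70.7 [ 552.4 -192.8   79.6] [-180.     0.    -3.1] F [0.5 2.5 7.7] w9.5
142 t71.1 [ 552.3 -192.7   79.6] [-180.     0.3   -3.1] F [-4.9  1.6 10.7] w9.6
144 t71.4 [ 552.2 -192.7   79.6] [-179.9    0.6   -3. ] F [-9.4  2.7 15.9] w9.4
146 t71.8 [ 552.1 -192.6   79.6] [-179.9    0.9   -3. ] F [-15.    1.7  18.5] w9.5
```

View pics/t10.png

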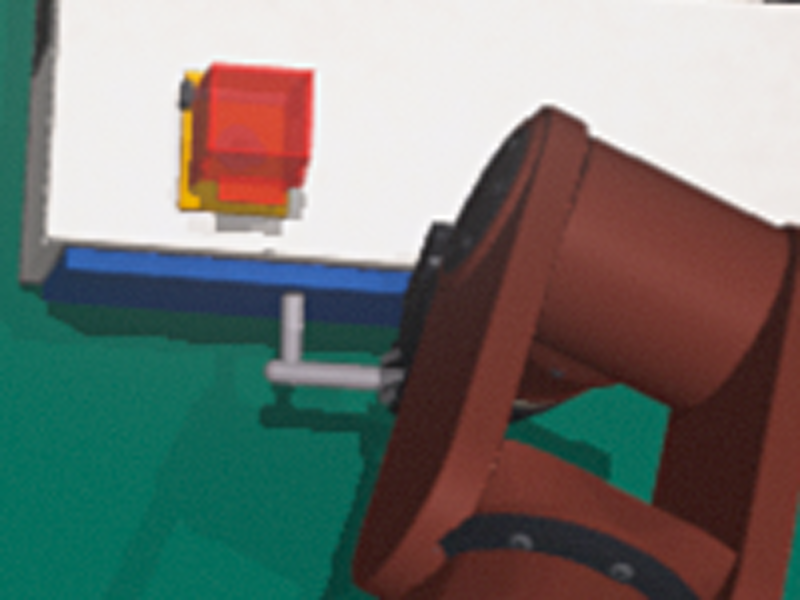

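```bash
cat >> h.py <<'E'
S=np.array([659.8,-101.8,148.]); A=np.radians(40.); TIP=25.
ZT=np.cos(A)*OX+np.array([0,0,-np.sin(A)]); XT=-OY; YT=np.cross(ZT,XT)
RT=np.stack([XT,YT,ZT],1); ET=Ro.from_matrix(RT).as_euler("xyz",degrees=True)
NT=np.sin(A)*OX+np.array([0,0,np.cos(A)])
def tcpU(x,z,y=0.):  # leading upper corner at oven coords (x,z) rel. switch base
    return S+x*OX+y*OY+[0,0,z]-11*NT+TIP*ZT
E
python3 - <<'E'
from h import *
H=np.array([413.1,-185.3,0]); p=H+OX*139.6
move_l([p[0],p[1],79],[180,0,YO],speed=40); wait(.2); st("relax")
grip(36); move_l([p[0],p[1],200],speed=150); 
move_l([430,-150,260],speed=200); grip(0); st()
print(ET)
for q in [(-120,110),(-50,38),(-28,40),(-19,46),(9,46)]:
    P=tcpU(*q); print(q,P.round(1),solve_ik(P,ET))
im=save("top","t11",(320,140,520,290),4)
E
```

```text
relax t72.3 [ 551.5 -192.7   79.6] [-1.8e+02  1.0e-01 -3.1e+00] F [-0.9  2.9  8.4] w8.8
 t75.0 [ 430.1 -150.   259.7] [-180.     0.    -3.1] F [-0. -0. -0.] w-0.2
[-1.30000000e+02  1.27222187e-14 -9.31000000e+01]
(-120, 110) [552.  -96.  233.5] [-28.35975417 -25.31305715 136.61758464  43.27816445  28.47876509
  33.51365626]
(-50, 38) [621.9 -99.7 161.5] [-23.73283214  -5.79328409 131.19790732  68.08700677  16.91534654
   9.19881369]
(-28, 40) [ 643.9 -100.9  163.5] [-22.60676854  -3.042107   128.403104    67.42940729  16.0820348
  10.56465648]
(-19, 46) [ 652.9 -101.4  169.5] [-22.18046739  -2.54714823 127.11919813  64.68055193  16.08295135
  13.67968426]
(9, 46) [ 680.8 -102.9  169.5] [-20.96494624   1.03003824 123.59274244  63.98415963  15.15907628
  15.11940236]
```

View pics/t11.png

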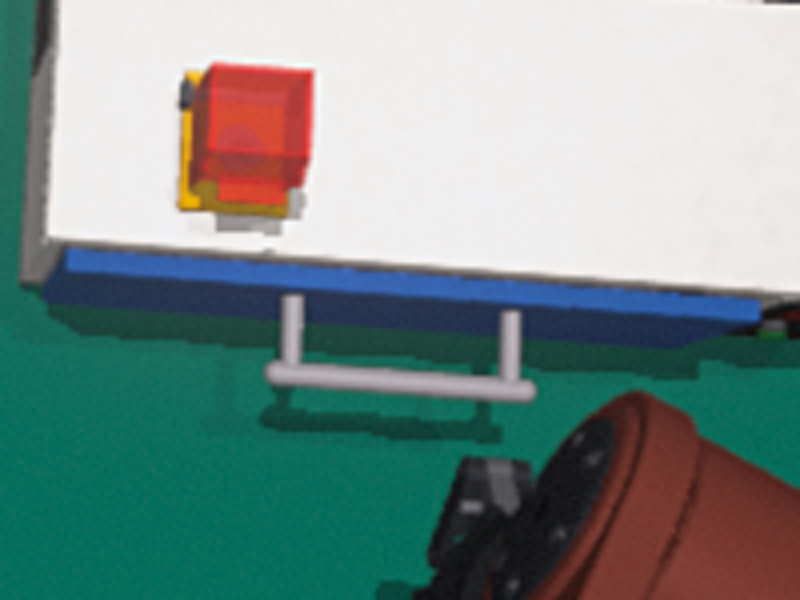

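```bash
sed -i 's/A=np.radians(40.)/A=np.radians(50.)/' h.py; python3 - <<'E'
from h import *
# seat check: push bar from the front with shut fingers
b=np.array([413.1,-185.3,0])+OX*139.4
q=b-OX*40; goto([q[0],q[1],180],[180,0,YO]); move_l([q[0],q[1],80],speed=150)
for d in (26,22,20,18,16,14,12,10,8,6):
    q=b-OX*d; move_l([q[0],q[1],80],speed=50); wait(.1); o=st(d)
    if -o["wrist_force"]@OX>12: break
q=b-OX*45; move_l([q[0],q[1],80],speed=80); move_l([q[0],q[1],220],speed=200)
goto([450,-100,260],[180,0,YO])
for q in [(-130,120),(-52,38),(-28,40),(-19,46),(9,46)]:
    P=tcpU(*q); print(q,P.round(1),solve_ik(P,ET).round(1))
goto(tcpU(-130,120),ET); st("pre"); save("wrist","w12a"); save("scene","s12",(100,150,300,290),4)
E
```

```text
26 t76.9 [ 526.3 -191.4   79.9] [-180.     0.    -3.1] F [ 0.4  0.2 -0.4] w-0.2
22 t77.3 [ 530.3 -191.6   80. ] [-180.     0.    -3.1] F [0.7 0.3 0.7] w0.2
20 t77.6 [ 532.3 -191.7   80. ] [-180.     0.    -3.1] F [-0.1  0.7 -0.4] w-0.4
18 t78.0 [ 534.2 -191.8   79.9] [-180.     0.    -3.1] F [-0.9  1.3  0.6] w-0.1
16 t78.3 [ 534.2 -191.8   79.8] [-180.     0.3   -3.1] F [-5.1  0.2  3.4] w0.2
14 t78.7 [ 534.2 -191.8   79.8] [-180.     0.6   -3.1] F [-11.   -0.5   8.1] w-0.0
12 t79.0 [ 534.2 -191.7   79.8] [-179.9    0.8   -3. ] F [-15.5   0.4  12. ] w-0.4
(-130, 120) [537.6 -95.2 241.8] [-26.4 -24.7 130.7  23.9  38.8  52.7]
(-52, 38) [615.5 -99.4 159.8] [-22.   -5.4 125.8  30.5  24.3  47.1]
(-28, 40) [ 639.5 -100.7  161.8] [-21.   -2.4 122.7  29.2  23.9  49. ]
(-19, 46) [ 648.5 -101.2  167.8] [-20.6  -1.8 121.4  28.   24.4  50.6]
(9, 46) [ 676.4 -102.7  167.8] [-19.6   1.7 117.8  26.7  24.   52.5]
pre t82.1 [537.8 -95.8 241.5] [-140.1   -0.   -93.1] F [ 0.8 -0.2 -0. ] w0.1
```

View pics/s12.png

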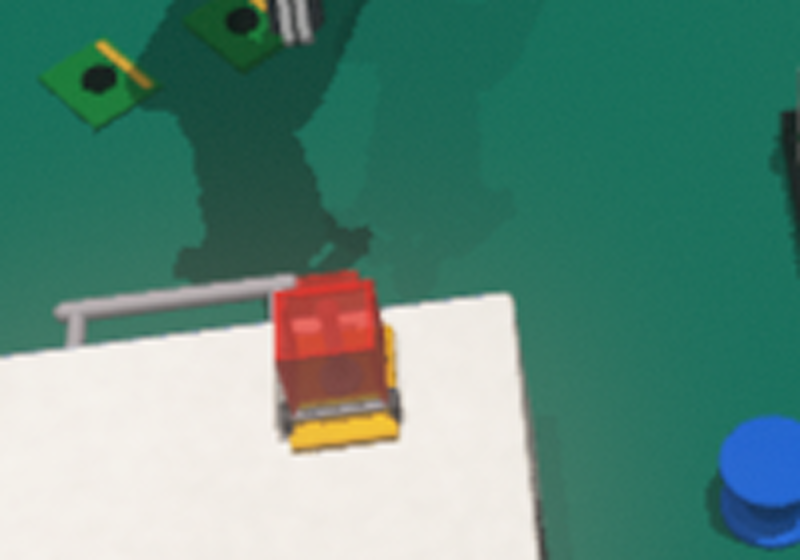

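View pics/w12a.png

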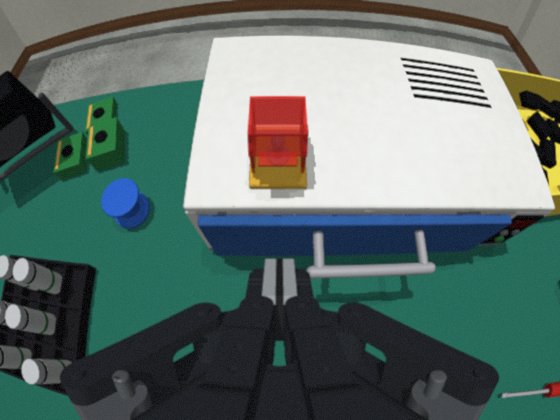

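```bash
python3 - <<'E'
from h import *
move_l(tcpU(-70,60),ET,speed=120); move_l(tcpU(-50,38),ET,speed=60); wait(.1); st("front")
save("wrist","w13",(200,120,360,270),5); im=save("scene","s13",(140,170,230,260),7)
print(proj(S+(-50)*OX+[0,0,38],"scene"))
save("top","t13",(350,150,430,220),8)
E
```

```text
front t83.8 [617.6 -99.5 160.1] [-140.    -0.   -93.1] F [ 0.9 -0.9  0.1] w-0.2
[182.14188114 216.39244431]
```

View pics/w13.png

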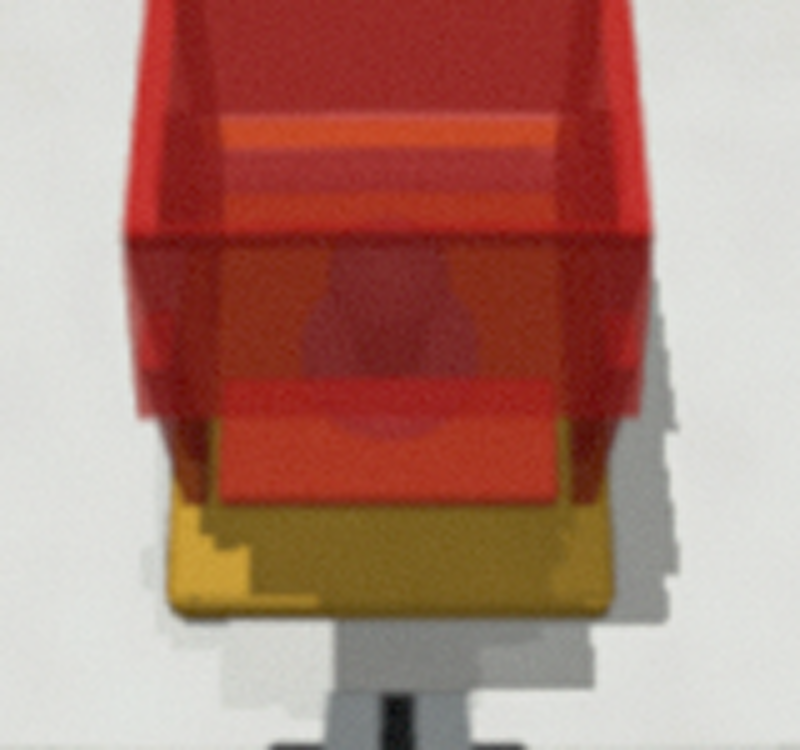

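View pics/s13.png

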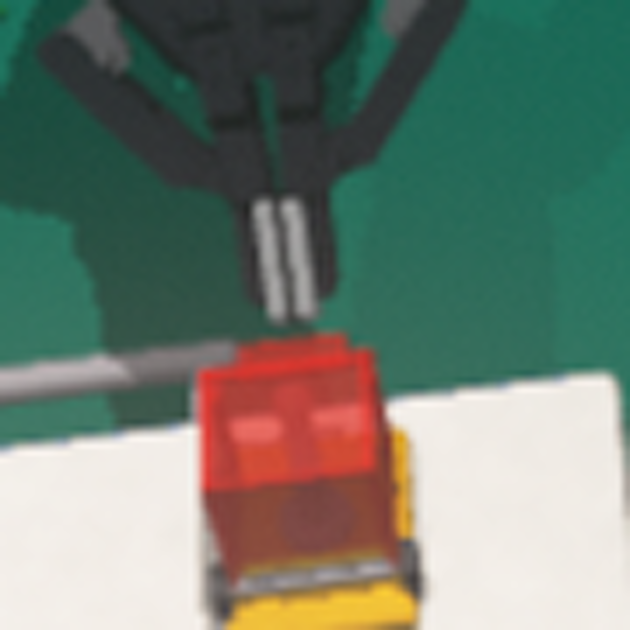

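View pics/t13.png

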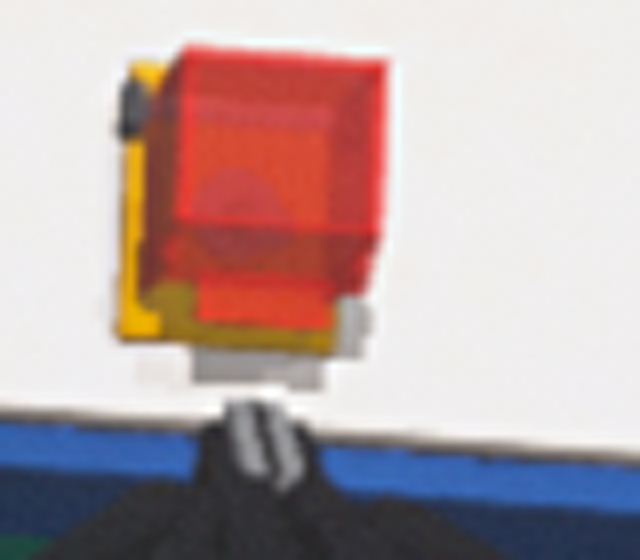

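Tip sits where predicted, centred on the guard (scene ~(182,215)). Inserting under the lip.

```bash
python3 - <<'E'
from h import *
for q in [(-40,38),(-30,40),(-24,44)]:
    move_l(tcpU(*q),ET,speed=40); wait(.1); st(q)
save("wrist","w14",(200,120,360,270),5); save("scene","s14",(140,170,230,260),7)
E
```

```text
(-40, 38) t84.4 [627.5 -99.9 159.6] [-140.     0.   -93.1] F [ 0.4  0.7 -0.5] w-0.0
(-30, 40) t84.9 [ 637.4 -100.5  161.5] [-140.     0.   -93.1] F [-0.1  0.3 -0.1] w0.0
(-24, 44) t85.4 [ 643.5 -100.9  165.8] [-140.    -0.   -93.1] F [ 0.4 -0.7 -0.7] w-0.1
```

View pics/w14.png

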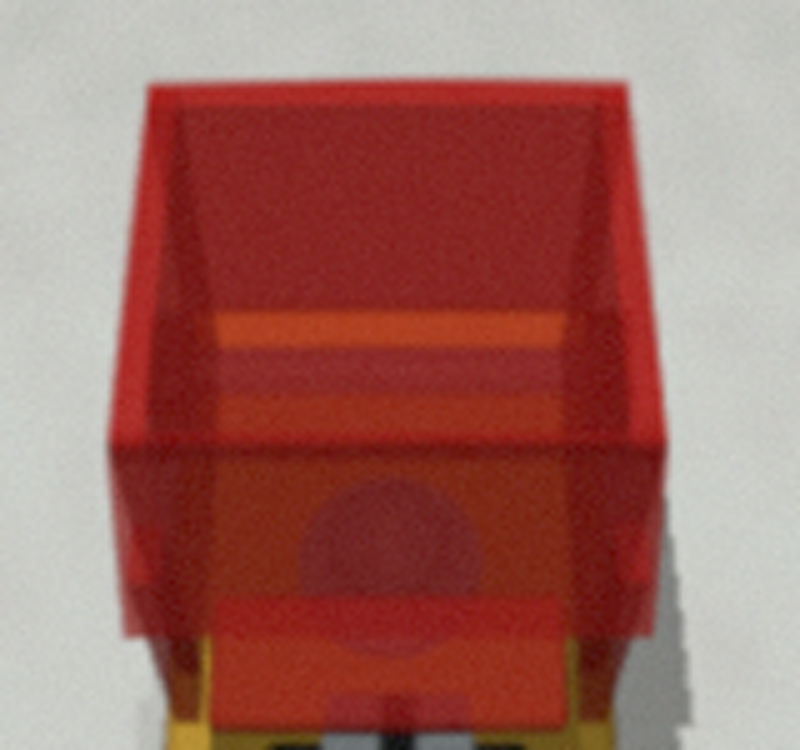

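View pics/s14.png

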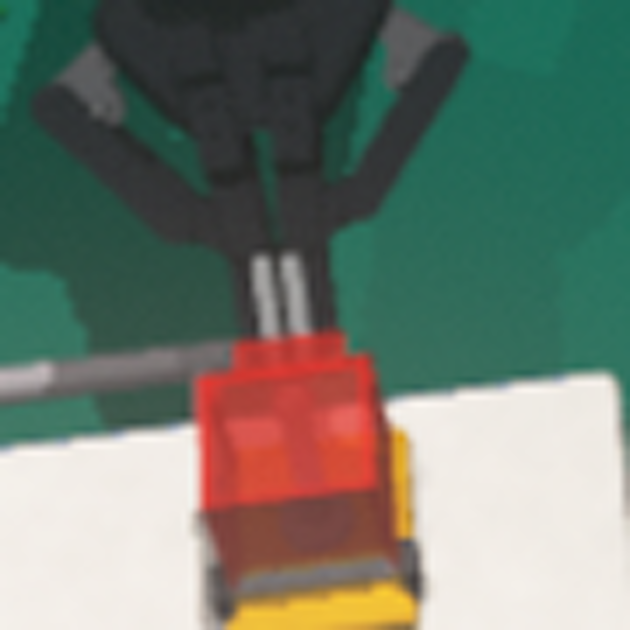

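Fingertip is under the lip and the guard is starting to rise; pushing on to the toggle.

```bash
python3 - <<'E'
from h import *
for q in [(-20,47),(-14,47),(-8,47),(-2,47),(3,47),(6,47),(8,47),(10,47)]:
    move_l(tcpU(*q),ET,speed=40); wait(.1); o=st(q)
    if -o["wrist_force"]@OX>10 or np.linalg.norm(o["wrist_force"])>20: break
save("wrist","w15",(200,120,360,270),5); save("scene","s15",(140,170,230,260),7)
E
```

```text
(-20, 47) t85.8 [ 647.6 -101.2  168.9] [-140.    -0.   -93.1] F [ 0.2  0.3 -0.3] w0.4
(-14, 47) t86.2 [ 653.5 -101.4  168.7] [-140.     0.   -93.1] F [ 0.5 -0.2 -0.8] w0.1
(-8, 47) t86.7 [ 659.6 -101.8  168.8] [-140.    -0.   -93.1] F [-0.2  1.  -1.2] w0.2
(-2, 47) t87.0 [ 665.6 -102.1  168.8] [-140.    -0.   -93.1] F [ 0.1  0.4 -0.9] w-0.2
(3, 47) t87.4 [ 670.5 -102.4  168.8] [-140.    -0.   -93.1] F [-0.5  1.1 -0.8] w-0.4
(6, 47) t87.8 [ 673.5 -102.6  168.8] [-140.    -0.   -93.1] F [-1.3  0.1 -0.7] w0.1
(8, 47) t88.1 [ 675.5 -102.7  168.8] [-140.     0.   -93.1] F [-1.7  0.9 -1.4] w0.3
(10, 47) t88.5 [ 676.4 -102.6  168.3] [-140.1    0.   -93.1] F [-9.8  0.4  4.3] w-0.2
```

View pics/w15.png

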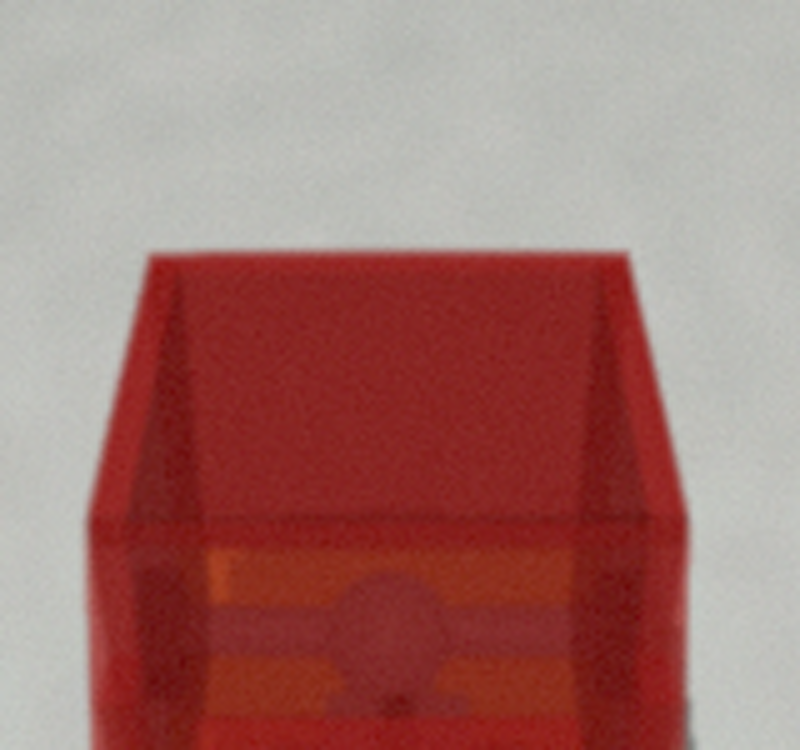

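View pics/s15.png

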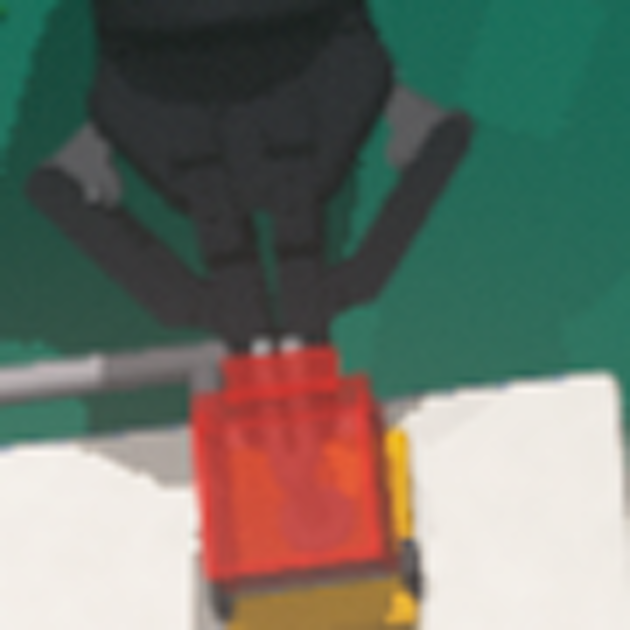

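Force rose sharply at the end of travel, as expected at the toggle's stop. Withdrawing.

```bash
python3 - <<'E'
from h import *
for q in [(0,46),(-20,44),(-32,38),(-55,36)]:
    move_l(tcpU(*q),ET,speed=50); st(q)
save("wrist","w16",(200,120,360,270),5)
move_l(tcpU(-130,120),ET,speed=150); st()
wait(.3); save("wrist","w17",(200,60,360,210),5); 
goto([400,150,260],[180,0,YO]); save("top","t17"); save("scene","s17")
im=cv2.imread("pics/t17.png"); cv2.imwrite("pics/t17z.png",cv2.resize(im[150:220,350:430],None,fx=8,fy=8,interpolation=cv2.INTER_CUBIC))
E
```

```text
(0, 46) t88.9 [ 667.3 -102.2  167.9] [-140.     0.   -93.1] F [-1.1  0.6 -0.4] w-0.0
(-20, 44) t89.5 [ 647.2 -101.2  165.9] [-140.     0.   -93.1] F [-0.8 -0.2  1. ] w-0.1
(-32, 38) t89.9 [ 635.2 -100.6  159.6] [-140.     0.   -93.1] F [0.1 0.2 0.4] w-0.4
(-55, 36) t90.5 [612.4 -99.4 157.9] [-140.    -0.   -93.1] F [ 0.   0.1 -0.2] w0.2
 t91.5 [537.5 -95.1 241.2] [-140.     0.   -93.1] F [-0.3  0.2  0.3] w-0.2
```

View pics/w16.png

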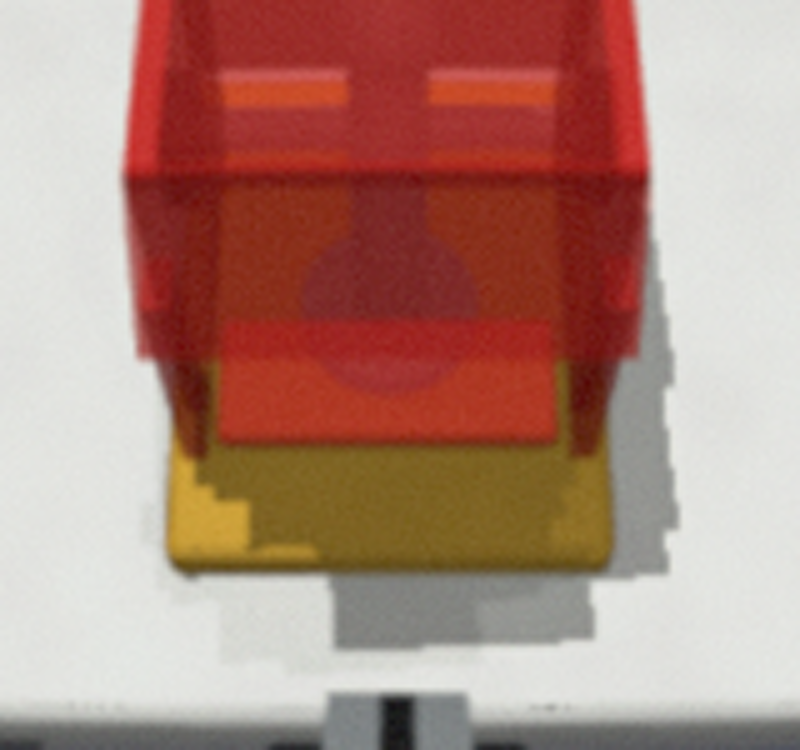

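View pics/t17z.png

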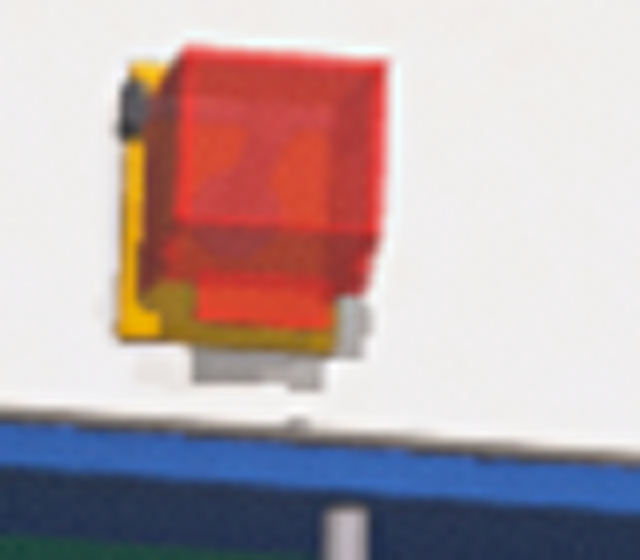

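View pics/t17.png

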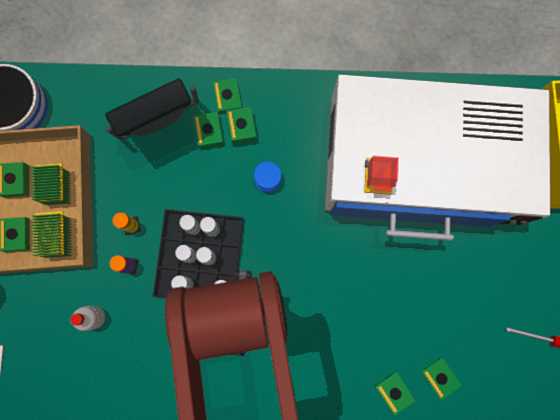

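View pics/s17.png

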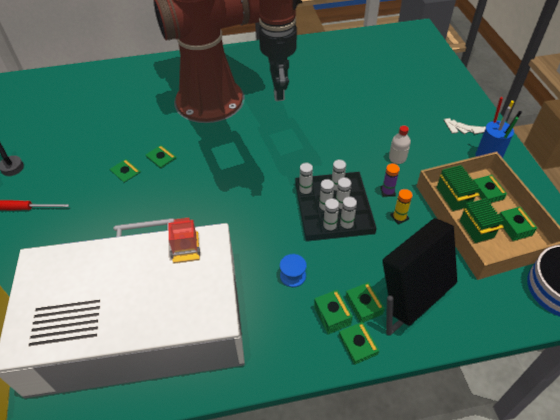

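```bash
python3 - <<'E'
import cv2
im=cv2.imread("pics/w16_full.png"); cv2.imwrite("pics/w16z.png",cv2.resize(im[60:230,200:360],None,fx=3,fy=3))
b=cv2.imread("pics/w13_full.png"); 
cv2.imwrite("pics/wcmp.png",cv2.hconcat([cv2.resize(b[80:240,210:350],None,fx=2.8,fy=2.8,interpolation=cv2.INTER_CUBIC),cv2.resize(im[70:230,210:350],None,fx=2.8,fy=2.8,interpolation=cv2.INTER_CUBIC)]))
E
```

```text
(no output)
```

View pics/wcmp.png

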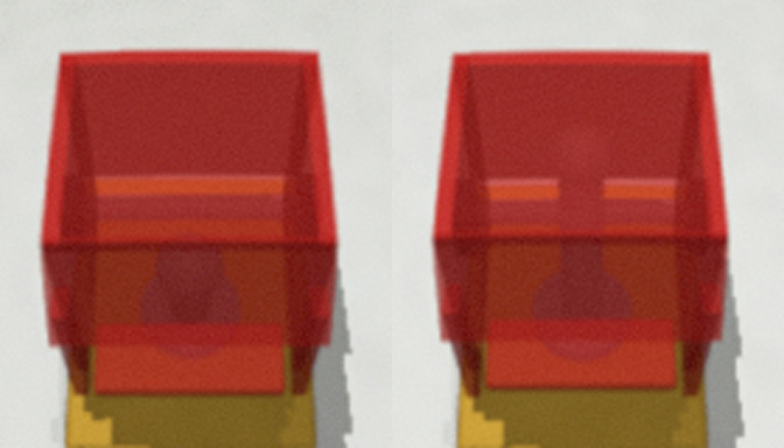

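The before/after pair shows the lever, foreshortened at first, now leaning away with its ball at about (580,145). The guard is shut as it was before. Handing in.

```bash
python3 - <<'E'
from h import *
st("final"); print(sign_off())
E
```

```text
final t92.9 [399.9 149.  259.3] [180.    0.   -3.2] F [0.1 0.8 0.7] w-0.3
the job is handed in; nothing more can be done
None
```

The job is done and handed in at about 93 s of the 210 s. All five orange-capped modules that were there (four in the rack, one on the bench) are in the drawer, the drawer is home, and the heater toggle is on under a shut guard.

**Last checks:**
- **Drawer:** it moved about 139.5 mm in from its stop until force rose. A second push on the handle met solid resistance with no play.
- **Switch:** the wrist pictures before and after show the lever now leaning away and the guard back in its original position.
- **Left alone:** all six grey modules stand in the rack in the last scene picture. The spool and the purple and yellow look-alikes look unmoved.

**What disagreed or could not be checked:**
- **Fingertip position:** the tips turned out to be about 25 mm short of the stated TCP. My first pinch of the handle closed above the bar. I touched the bar to measure the offset and corrected for it in every later move.
- **Drawer at the start:** it stood about 12 mm open, so it pulled out 128 mm rather than 140 mm before reaching its stop.
- **Bench module (orange6):** it was knocked after I placed it, and ended up leaning about 35° against the drawer's back wall. I left it, because it was low enough to pass the opening and a regrasp would have been tight against the oven. The drawer closed without resistance. I did not see inside again afterwards, so its final pose in the closed drawer is unconfirmed.

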